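# Flip the hex key and tighten the stand's hold-down screw

## Task

Take the large hex key out of its rack, flip it over and seat its short end fully in the recessed screw at the front of the microscope stand's foot. Then push the long arm round as a lever to turn the screw clockwise (seen from above) until it comes up tight at its stop, without jabbing the screw beforehand or forcing it past tight. Leave the key sitting in the screw, let go, and leave everything else on the bench where it is.

Things in the scene. Friction and masses are not known exactly. Their poses are not given: they have to be found in the camera images.
- hex_key: Large L-shaped hex key, bare steel, 260 g, 14 mm across flats. Origin where the two arms' centre lines meet. Short arm along its +x, 56 mm to the end; long arm along its -z, 140 mm. Two flats face +-y: pinch it across y. Mass centre 50 mm down the long arm. It starts upright in the rack (leaning a little), long arm down, origin 150 mm above the bench; the bend is cut off: full bar from 8 mm out.
- short_tip (a point): Centre of the end face of the key's short arm. The last 3 mm are tapered.
- rack: Fixed grey block 100 x 70 x 45 mm high, origin under its centre. The key's long arm stands 35 mm deep in a loose 17 mm square hole in the middle of its top, short arm towards the rack's +x: lift it straight up. Four bit stubs stand 9 mm proud near its corners.
- foot: White foot of the stand, fixed, origin on the bench under the screw's axis. Plate x -60..60, y -50..250 mm, 16 mm high; a round boss (radius 26 mm) rises to 40 mm around the screw. A pillar of 25 mm radius, 216 mm high, stands at y = +190 mm with a knob out to y = 238.
- socket (a point): Mouth of the hexagon socket in the flat screw head, 40 mm above the bench; turns with the screw. 18 mm deep, flats facing +-y. The short arm enters upright, within about 1 mm and 5 degrees of a fit: long arm at a multiple of 60 degrees from this x. Seated, the long arm is 38 mm above the mouth; let go, it droops up to 10 degrees. Over 40 N on head or foot before it is in fails.
- clamp_screw (a joint): Screw angle, rad; grows clockwise seen from above; starts at 0.1 to 0.6, firm stop at 1.5. Stiff: 0.5 N m, about 4 N square at the long arm's end, constant up to the stop; stays where left. The key has about 5 degrees of play in it.
- objective: Microscope objective, steel, 24 mm across, 44 mm high, standing. Bystander, origin under its centre.
- eyepiece: Eyepiece, black on steel, 36 mm across, 50 mm high, standing. Bystander, origin under its centre.
- slide_box: Flat box for slides 85 x 55 x 24 mm. Bystander, origin under its centre.
- small_key: Small hex key of 5 mm bar, 90 x 30 mm, lying flat. Bystander, does not fit the screw.
- water_bottle: Water bottle, 62 mm across, 190 mm high. Bystander, origin under its centre.
- tumbler: Open cup, 74 mm across, 130 mm high. Bystander, origin under its centre.
- screw_twist (a joint): Elastic twist of the screw's head under load, rad, clockwise positive, too small to see: 0.033 rad per N m of torque, 0 when let go. Tight at the stop is over 0.75 N m (6 N square at 125 mm out on the long arm), 8 to 10 N there is right; over 1.8 N m (14 N there) is overtightened and fails.
Things that resemble listed ones, but are neither listed nor needed, are in the scene too. Several things have the shape of the hex_key; the one meant has the colours described above.

How it is judged:
By the outcome, as a careful person would: the job done as asked, in the order asked, and still so for the second after the job is handed in, with the robot touching nothing.
It also fails if it takes over 67 s, if anything falls off the work surface, if the arm or the gripper's body presses on something with over 40 N, if the wrist force passes 120 N, or if a joint passes its speed limit or range.

## Robot

A 6-joint arm with a two-finger parallel gripper is mounted at the origin on the work surface. World frame = base frame: x ahead of the robot, y to its left, z up, the work surface at z = 0. Lengths are in m, angles in degrees, forces in N, time in s.
With the tool pointing down it reaches from about 0.35 to 0.875 m from the base axis. Payload 4.2 kg.
Tool frame: the origin (TCP) lies on the front face of the gripper's body, between the roots of the fingers; the fingertips stand 70 mm ahead of it and the grasp point (between the pads) lies 51 mm ahead of it; x points along the fingers, y is the direction in which the jaws open and shut, and the axes are right-handed (so a half turn about x gives the same grasp; the last joint's range is limited). The gripper opens to 87 mm and grips with 3 to 60 N. Pads are 19 mm wide; open, the fingers measure 117 mm over their backs; the gripper's body (75 mm by 190 mm) begins 51 mm behind the grasp point.
Start: joints at [81.165, 22.042, 0.453, 0, -68.411, -14.817], TCP at [0.251, 0.572, 0.292] pointing down, gripper open.
Joint ranges: [-179.83, 179.83], [-69.29, 118.12], [-61.27, 80.66], [-181.25, 117.63], [-171.15, -9.14], [-177.46, 177.46]. Speed limits (degrees/s): [159.86, 159.86, 180, 180, 180, 180].

## Interface

Orientations are given as a 3x3 rotation matrix whose columns are the frame's x, y, z axes.
In Python, from station import r, viewer, spotter gives the robot as it stands.
- The arm moves only by the tool move_arm, never from a script. Its argument "series" is a list that holds one entry, the list of rows, each a list of 7 numbers: the turn, a rotation vector about the world's x, y, z scaled (see below), then the shift along the world's x, y, z scaled (see below), then the opening, from 0 (shut) to 1 (fully open). A call has 1 to 20 rows; each row shifts and turns the pose as measured when the row begins; what a row does not reach is not made up. The controller multiplies each number of a shift by 60 mm and each number of a turn by 8 degrees. A row lasts 1/8 s, in which the tool goes at most 62.5 mm and 10.7 degrees, less where a joint would pass 70% of its speed; a pose out of reach is approached as far as the arm can. A call with a number of a shift or a turn outside -1 to 1 is refused whole. A call with a gripper value outside its range is refused whole. The fingers move at their own pace and stop on an object; the grip force is fixed at half the most. Time passes only in rows, so rows that do not move let the fingers close. It gives the time, the measured TCP pose, the force and the opening at its end, in the units of the state.
- r.sense(): the state, without advancing time (a new reading comes with each control period).
- viewer.capture(name): name is "side" or "top" or "wrist"; returns (picture, depth): 384x512x3 uint8, red, green, blue; 384x512 float32, m along the optical axis (not along the pixel's ray), 0 where there is no reading.
- viewer.camera_params(name): a dict with "mtx" (3x3 intrinsics, pixels), "pose" (4x4, takes a point from camera to world coordinates). Camera axes: x right, y down, z forward; pixel columns grow to the right and rows downward; lengths in m; the calibration is good to about 2 mm. A picture is of the moment at which its call begins: read the wrist's pose just before it. camera_params takes no time and is no camera call; for the wrist camera it gives the pose at the moment of the call.
- r.finish_job(): hands the job in, once; it reports no verdict.
Trained networks look in the newest picture that a camera, given by its name, has taken for a name from the list of things; names that differ only in an ending like _2 or _b are one class to them, and where a whole thing is asked for, a point or a joint stands for the part that bears it (a point fixed in the world has none). Each returns a list of dicts, best first, with "conf" (0 to 1); they miss things now and then, are a little off and sometimes report something else, mostly with a low value. They report only what shows in the picture. A call takes as long as a camera call. They do not tell look-alikes from the thing itself.
- spotter.find_in(camera, name): "centre" ([column, row] in pixels, amid what is visible of it).
- spotter.trace(camera, name): "mask" (384x512 bool, what is visible of it) and "centre" ([column, row] in pixels, amid what is visible of it).
The state is a dict: "time_s": time; "joints": joint angles; "joint_velocities": joint speeds; "effort": joint torques, N m; "tcp_pos": TCP position; "ee_rot": TCP orientation; "wrist_force": force on the tool from outside, world axes, zero at the start; "moment": the same for the moment, N m; "gripper_width": opening from 0.0 (shut) to 1.0 (fully open).
Only numpy, scipy, OpenCV 4.12 (cv2) and the standard library are available. Lean on these libraries where they do the work, as an engineer would, in place of code of your own. Each camera call takes 0.05 s, during which the arm holds its last target.

## Working session

There is one attempt and no reset: what is moved stays moved. The work goes in short steps, Python scripts to look and compute and a tool call to move; the robot and the scene stay as the last step left them, time stands still between calls to the robot, and variables do not carry over. Pictures are saved under pics/ and viewed, and the job is handed in when it is done.

Besides the shell and the picture viewer there is one more tool, called after "Call:" by a JSON object that holds its "api" and its "payload", one argument or row to a line. move_arm: Moves the arm, as the interface text tells. Its arguments: {"type":"object","properties":{"series":{"type":"array","items":{"type":"array","items":{"type":"array","items":{"type":"number","minimum":-1,"maximum":1}}}}},"required":["series"]}

```bash
mkdir -p pics; ls; cat > h.py <<'E'
import numpy as np, cv2
from station import r, viewer, spotter
def cap(n,f=None,scale=1):
    p,d=viewer.capture(n)
    if f: cv2.imwrite('pics/'+f,cv2.cvtColor(p,cv2.COLOR_RGB2BGR))
    return p,d
def w(n,u,v,d,c=None):
    c=c or viewer.camera_params(n)
    K=c['mtx'];P=c['pose']
    z=d
    pc=np.array([(u-K[0,2])/K[0,0]*z,(v-K[1,2])/K[1,1]*z,z,1.0])
    return (P@pc)[:3]
def proj(n,X,c=None):
    c=c or viewer.camera_params(n)
    q=np.linalg.inv(c['pose'])@np.append(X,1.0)
    q=c['mtx']@q[:3]; return q[:2]/q[2]
E
python3 - <<'E'
from h import *
np.set_printoptions(precision=4,suppress=True)
for n in ['top','side','wrist']:
    p,d=cap(n,n+'0.png'); np.save(n+'_d.npy',d); np.save(n+'_p.npy',p)
    c=viewer.camera_params(n); print(n,c['mtx'].tolist(),c['pose'])
    if n!='wrist':
      for k in ['hex_key','rack','foot','socket','small_key','objective','eyepiece','slide_box','water_bottle','tumbler']:
        print(k,[(np.round(x['centre']).tolist(),round(x['conf'],2)) for x in spotter.find_in(n,k)])
print(r.sense())
E
```

```text
pics
top [[406.3782791057286, 0.0, 251.30821738199518], [0.0, 406.3782791057286, 190.15328144461836], [0.0, 0.0, 1.0]] [[-0.0058 -0.992   0.1261  0.3574]
 [-1.      0.0055 -0.0021 -0.1456]
 [ 0.0013 -0.1261 -0.992   1.1695]
 [ 0.      0.      0.      1.    ]]
hex_key [([332.0, 244.0], 0.74), ([257.0, 259.0], 0.73), ([291.0, 182.0], 0.48)]
rack [([284.0, 196.0], 0.81)]
foot [([146.0, 177.0], 0.95), ([208.0, 118.0], 0.24)]
socket []
small_key [([206.0, 117.0], 0.6)]
objective [([149.0, 114.0], 0.67)]
eyepiece [([244.0, 118.0], 0.66)]
slide_box [([208.0, 117.0], 0.8)]
water_bottle [([365.0, 169.0], 0.61)]
tumbler [([326.0, 122.0], 0.72)]
side [[379.1438866807155, 0.0, 262.7582348119118], [0.0, 379.1438866807155, 194.77934193673022], [0.0, 0.0, 1.0]] [[-0.9571 -0.2016  0.2081  0.2913]
 [-0.2897  0.6793 -0.6742  0.5066]
 [-0.0055 -0.7056 -0.7086  0.8221]
 [ 0.      0.      0.      1.    ]]
hex_key [([326.0, 241.0], 0.86), ([268.0, 173.0], 0.7), ([331.0, 180.0], 0.65), ([212.0, 274.0], 0.16)]
rack [([272.0, 199.0], 0.72)]
foot [([211.0, 272.0], 0.66), ([192.0, 323.0], 0.64)]
socket [([213.
[... 390 characters left out ...]
0]] [[-0.4012 -0.8763 -0.2666  0.3232]
 [-0.916   0.3837  0.1173  0.5411]
 [-0.0005  0.2912 -0.9567  0.3842]
 [ 0.      0.      0.      1.    ]]
{'time_s': 1.15, 'joints': array([ 81.1623,  22.0422,   0.4556,   0.0011, -68.4105, -14.8151]), 'joint_velocities': array([-0.0596,  0.0317, -0.0345, -0.0612,  0.0529,  0.037 ]), 'effort': array([ -0.0007, -39.0478,  18.7618,   4.2245,   0.0154,  -0.    ]), 'tcp_pos': array([0.2507, 0.5725, 0.2923]), 'ee_rot': array([[ 0.    , -0.4012, -0.916 ],
       [ 0.    , -0.916 ,  0.4012],
       [-1.    , -0.0001, -0.    ]]), 'wrist_force': array([ 0.1855, -0.4805,  0.4358]), 'moment': array([-0.0117,  0.0229,  0.011 ]), 'gripper_width': 1.0003572643920362}
```

View pics/top0.png

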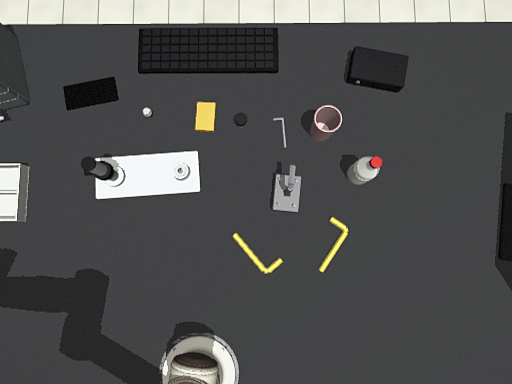

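View pics/side0.png

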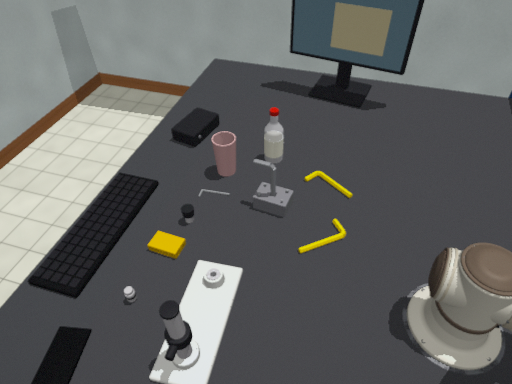

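View pics/wrist0.png

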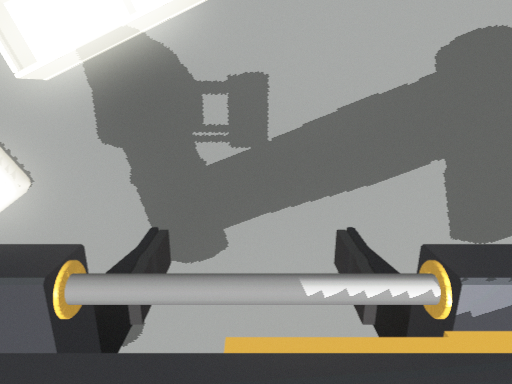

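```bash
python3 - <<'E'
import numpy as np,cv2
def crop(n,x0,x1,y0,y1,s):
    p=np.load(n+'_p.npy')[y0:y1,x0:x1,::-1]
    return cv2.resize(p,None,fx=s,fy=s,interpolation=cv2.INTER_CUBIC)
a=crop('top',262,322,155,220,6); cv2.imwrite('pics/c1.png',a)
b=crop('side',240,310,145,220,7); cv2.imwrite('pics/c2.png',b)
c=np.hstack([cv2.resize(crop('top',160,205,150,192,8),(380,360)),cv2.resize(crop('side',190,240,250,300,8),(380,360))]);cv2.imwrite('pics/c3.png',c)
ab=np.hstack([cv2.resize(a,(380,410)),cv2.resize(b,(400,410))]);cv2.imwrite('pics/c4.png',ab)
E
```

```text
(no output)
```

View pics/c4.png

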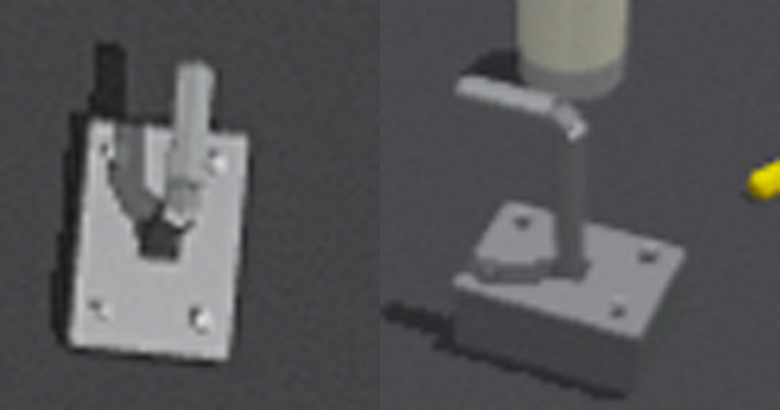

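View pics/c3.png

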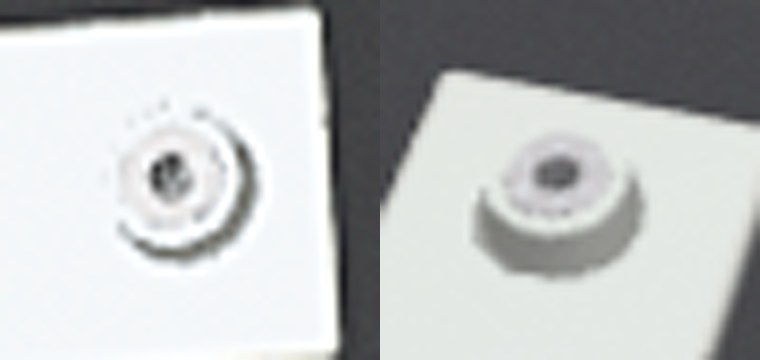

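```bash
python3 - <<'E'
from h import *
np.set_printoptions(precision=4,suppress=True)
def cloud(n):
    d=np.load(n+'_d.npy');c=viewer.camera_params(n);K=c['mtx']
    v,u=np.mgrid[:384,:512];
    pc=np.stack([(u-K[0,2])/K[0,0]*d,(v-K[1,2])/K[1,1]*d,d],-1)
    W=pc@c['pose'][:3,:3].T+c['pose'][:3,3]; W[d==0]=np.nan; return W
for n in ['top','side']:
    W=cloud(n); np.save(n+'_W.npy',W)
    X=W.reshape(-1,3)
    ctr=W[193,287] if n=='top' else W[205,272]
    print(n,ctr)
    near=np.hypot(X[:,0]-ctr[0],X[:,1]-ctr[1])<0.12
    t=X[near&(abs(X[:,2]-.045)<.006)]
    rc=cv2.minAreaRect((t[:,:2]*1000).astype(np.float32)); print('rack',rc,len(t),t.mean(0), np.median(t[:,2]))
    k=X[near&(X[:,2]>.065)&(X[:,2]<.175)]
    print('key pts',len(k)); k=k[np.argsort(k[:,2])]
    print(k[::max(1,len(k)//40)])
    ctr=np.array([.45,.06]) if 0 else (W[170,195] if n=='top' else W[290,235])
    print('foot',ctr)
    f=X[(np.hypot(X[:,0]-ctr[0],X[:,1]-ctr[1])<0.4)&(abs(X[:,2]-.016)<.005)&(X[:,1]>-.1)]
    # keep
    m=(abs(W[...,2]-.016)<.006).astype(np.uint8)
    nl,lab,st,ce=cv2.connectedComponentsWithStats(m)
    l=lab[(165,195) if n=='top' else (290,235)]; 
    t=W[lab==l]; rc=cv2.minAreaRect((t[:,:2]*1000).astype(np.float32)); print('plate',l,rc,len(t),np.median(t[:,2]))
    b=X[(abs(X[:,2]-.04)<.004)&(np.hypot(X[:,0]-ctr[0],X[:,1]-ctr[1])<0.12)]
    print('boss',cv2.minEnclosingCircle((b[:,:2]*1000).astype(np.float32)),b.mean(0),len(b))
E
```

```text
top [ 0.4872 -0.2439  0.0829]
rack ((492.385986328125, -247.01516723632812), (70.21049499511719, 100.1556167602539), 83.76823425292969) 743 [ 0.4882 -0.2455  0.0439] 0.04385423276666467
key pts 173
[[ 0.4866 -0.2455  0.0655]
 [ 0.4887 -0.2423  0.071 ]
 [ 0.4896 -0.241   0.0859]
 [ 0.4934 -0.24    0.0988]
 [ 0.4897 -0.2419  0.1064]
 [ 0.4982 -0.2406  0.1225]
 [ 0.4946 -0.2399  0.1298]
 [ 0.4908 -0.2518  0.1389]
 [ 0.4906 -0.244   0.1405]
 [ 0.5339 -0.2444  0.1447]
 [ 0.5053 -0.2412  0.1459]
 [ 0.4923 -0.2485  0.1471]
 [ 0.5024 -0.2486  0.1481]
 [ 0.5023 -0.246   0.1489]
 [ 0.5176 -0.2436  0.1496]
 [ 0.551  -0.2518  0.1504]
 [ 0.5354 -0.2565  0.1509]
 [ 0.5405 -0.2541  0.1512]
 [ 0.525  -0.2461  0.1516]
 [ 0.5146 -0.256   0.1518]
 [ 0.4967 -0.2481  0.1522]
 [ 0.5429 -0.2463  0.1525]
 [ 0.5351 -0.2487  0.1526]
 [ 0.5376 -0.2488  0.1529]
 [ 0.5145 -0.2458  0.1531]
 [ 0.5042 -0.2532  0.1534]
 [ 0.5247 -0.2434  0.1534]
 [ 0.5477 -0.259   0.1536]
 [ 0.5426 -0.2488  0.1537]
 [ 0.5425 -0.2513  0.154 ]
 [ 0.5194 -0.2483  0.1543]
 [ 0.5194 -0.2457  0.1545]
 [ 0.5244 -0.2483  0.1548]
 [ 0.4989 -
[... 1440 characters left out ...]
  0.1491]
 [ 0.5006 -0.2397  0.15  ]
 [ 0.4953 -0.2404  0.1507]
 [ 0.5413 -0.243   0.1517]
 [ 0.5448 -0.2452  0.1526]
 [ 0.502  -0.2442  0.1531]
 [ 0.543  -0.2487  0.1537]
 [ 0.5416 -0.244   0.1543]
 [ 0.5257 -0.248   0.1549]
 [ 0.536  -0.2446  0.1551]
 [ 0.5396 -0.247   0.1559]
 [ 0.5291 -0.2498  0.1562]
 [ 0.5278 -0.2456  0.1563]
 [ 0.5471 -0.2525  0.1568]
 [ 0.5043 -0.2425  0.1575]
 [ 0.5322 -0.2509  0.1581]
 [ 0.5048 -0.2441  0.1595]]
foot [0.4987 0.067  0.0153]
plate 92 ((551.942626953125, 153.92471313476562), (120.94401550292969, 300.77935791015625), 3.8743913173675537) 4823 0.01667410861472529
boss ((559.1966552734375, 54.36680221557617), 24.308549880981445) [0.5581 0.056  0.0404] 238
```

Call:
{"api": "move_arm", "payload": {
  "series": [
    [[0,0,-1,0,0,0.6,1],[0,0,-1,0.1,-0.2,0.6,1],[0,0,-1,0.28,-0.43,0,1],[0,0,-1,0.28,-0.43,0,1],[0,0,-1,0.28,-0.43,0,1],[0,0,-1,0.28,-0.43,0,1],[0,0,-1,0.28,-0.43,0,1],[0,0,-1,0.28,-0.43,0,1],[0,0,-1,0.28,-0.43,0,1],[0,0,-1,0.28,-0.43,0,1],[0,0,-1,0.28,-0.43,0,1],[0,0,-1,0.28,-0.43,0,1],[0,0,-1,0.28,-0.43,0,1],[0,0,-1,0.28,-0.43,0,1]]
  ]
}}

```text
time_s: 2.9
tcp_pos: [0.4624, 0.2413, 0.3673]
ee_rot: [[0.003, -0.654, 0.756], [0.003, 0.756, 0.654], [-1.0, 0.0, 0.005]]
wrist_force: [0.9, -0.3, -0.0]
gripper_width: 0.995
```

Call:
{"api": "move_arm", "payload": {
  "series": [
    [[0,0,-1,0.32,-0.52,0,1],[0,0,-1,0.32,-0.52,0,1],[0,0,-1,0.32,-0.52,0,1],[0,0,-1,0.32,-0.52,0,1],[0,0,-1,0.32,-0.52,-0.3,1],[0,0,-1,0.31,-0.52,-0.6,1],[0,0,0,0,0,-0.8,1],[0,0,0,0,0,-0.8,1],[0,0,0,0,0,-0.8,1],[0,0,0,0,0,-0.3,1],[0,0,0,0,0,0,1]]
  ]
}}

```text
time_s: 4.28
tcp_pos: [0.5812, 0.0445, 0.1474]
ee_rot: [[0.013, 0.158, 0.987], [0.0, 0.987, -0.158], [-1.0, 0.002, 0.012]]
wrist_force: [0.6, 0.1, 0.2]
gripper_width: 0.997
```

```bash
python3 - <<'E'
from h import *
np.set_printoptions(precision=4,suppress=True)
c=viewer.camera_params('wrist');p,d=cap('wrist','w1.png');np.savez('w1.npz',p=p,d=d,K=c['mtx'],P=c['pose'])
s=r.sense();print(s['tcp_pos'],s['ee_rot'],s['joints'],s['time_s'])
print(proj('wrist',np.array([.5586,.0535,.04]),c))
E
```

```text
[0.5817 0.0446 0.1483] [[ 0.0142  0.1576  0.9874]
 [ 0.0006  0.9875 -0.1576]
 [-0.9999  0.0028  0.0139]] [  20.3891   25.7973  -16.6825    0.3469  -46.7484 -119.6948] 4.325
[259.4459 183.2831]
```

View pics/w1.png

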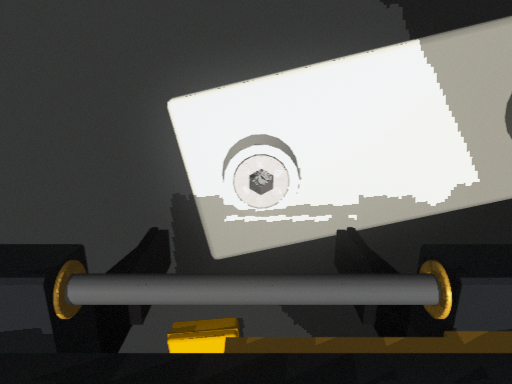

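```bash
python3 - <<'E'
from h import *
np.set_printoptions(precision=4,suppress=True)
z=np.load('w1.npz');p=z['p'];c=dict(mtx=z['K'],pose=z['P'])
a=cv2.resize(p[145:217,222:300,::-1],None,fx=7,fy=7,interpolation=cv2.INTER_CUBIC);cv2.imwrite('pics/c5.png',a)
# rectify to world plane z=.04
import itertools
N=400;res=0.0001;cx,cy=.5586,.0535
ii,jj=np.mgrid[:N,:N]
X=cx+(jj-N/2)*res; Y=cy+(N/2-ii)*res
q=np.stack([X,Y,np.full_like(X,.04),np.ones_like(X)],-1)@np.linalg.inv(c['pose']).T
q=q[...,:3]@c['mtx'].T; m=(q[...,:2]/q[...,2:]).astype(np.float32)
R=cv2.remap(p,m[...,0],m[...,1],cv2.INTER_CUBIC); cv2.imwrite('pics/c6.png',cv2.resize(R[...,::-1],(560,560)))
np.save('rect.npy',R)
E
```

```text
(no output)
```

View pics/c5.png

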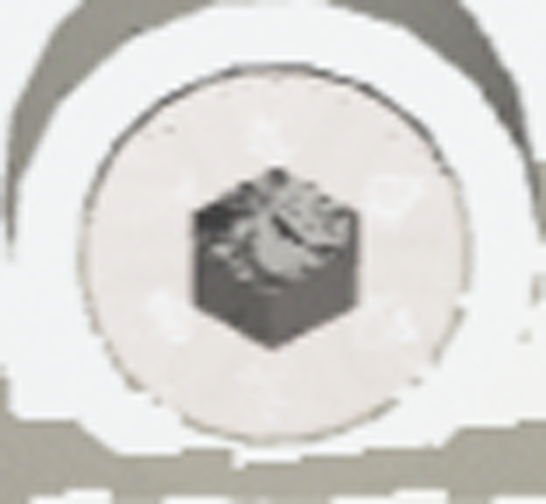

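View pics/c6.png

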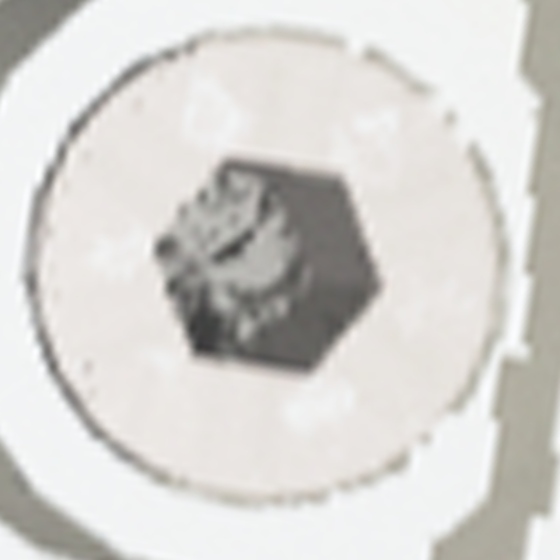

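```bash
cat > fitkey.py <<'E'
from h import *
from scipy.optimize import least_squares
from scipy.spatial.transform import Rotation as Ro
def hexd(P):  # signed-ish dist to hex prism cross-section given coords (n,2), flats on +-first axis
    x,y=np.abs(P[:,0]),np.abs(P[:,1])
    return np.maximum(x,0.5*x+0.866*y)-.007
def res(q,X,R0):
    R=R0@Ro.from_rotvec(q[3:]).as_matrix(); L=(X-q[:3])@R
    # long: axis z from -.14..0 ; cross (y,x). short: axis x 0..0.056 ; cross (y,z)
    dl=hexd(L[:,[1,0]]); dl=np.hypot(dl, np.maximum(0,np.maximum(L[:,2],-.14-L[:,2])))*np.sign(dl+1e-9)
    ds=hexd(L[:,[1,2]]); ex=np.maximum(0,np.maximum(-L[:,0],L[:,0]-.056)); ds=np.hypot(ds,ex)*np.where(ds<0,np.where(ex>0,1,-1),1)
    return np.where(np.abs(dl)<np.abs(ds),dl,ds)
def fit(X,o,R0):
    s=least_squares(res,np.r_[o,0,0,0],args=(X,R0),loss='soft_l1',f_scale=.002,x_scale=np.r_[[.01]*3,[.1]*3])
    R=R0@Ro.from_rotvec(s.x[3:]).as_matrix(); return s.x[:3],R,np.median(np.abs(res(s.x,X,R0)))
E
python3 - <<'E'
from fitkey import *
np.set_printoptions(precision=4,suppress=True)
R0=Ro.from_euler('z',-6.5,degrees=True).as_matrix()
A=[]
for n in ['top','side']:
    X=np.load(n+'_W.npy').reshape(-1,3)
    k=X[(np.hypot(X[:,0]-.51,X[:,1]+.246)<.08)&(X[:,2]>.06)&(X[:,2]<.175)]
    A.append(k)
    o,R,e=fit(k,np.array([.496,-.245,.15]),R0); print(n,len(k),o,e);print(R, (o-R[:,2]*.06))
o,R,e=fit(np.vstack(A),np.array([.496,-.245,.15]),R0); print(o,e);print(R)
E
```

```text
top 174 [ 0.4958 -0.2468  0.1493] 0.0008245271732025966
[[ 0.9919  0.1243  0.0275]
 [-0.1245  0.9922  0.0067]
 [-0.0265 -0.01    0.9996]] [ 0.4941 -0.2472  0.0893]
side 255 [ 0.4969 -0.2473  0.1514] 0.0007877826971646237
[[ 0.9948  0.0952  0.0349]
 [-0.0949  0.9954 -0.0106]
 [-0.0358  0.0072  0.9993]] [ 0.4948 -0.2467  0.0915]
[ 0.4966 -0.2472  0.1503] 0.0008803630899596954
[[ 0.9938  0.1059  0.0336]
 [-0.1057  0.9944 -0.0076]
 [-0.0342  0.004   0.9994]]
```

```bash
cat > plan.py <<'E'
from fitkey import *
np.set_printoptions(precision=4,suppress=True)
def to(Rt,pt,rows=None):
    s=r.sense(); R=s['ee_rot'];p=s['tcp_pos']
    rv=np.degrees(Ro.from_matrix(Rt@R.T).as_rotvec())/8; sh=(pt-p)/.06
    n=rows or int(np.ceil(max(np.linalg.norm(rv)/1.0,np.linalg.norm(sh)/.8,1)))
    print('t',round(s['time_s'],2),'rv',rv,'sh',sh,'rows',n,'per',rv/n,sh/n,'| j',s['joints'],'F',s['wrist_force'],'gw',round(s['gripper_width'],3))
    return n
kx=np.array([.9938,-.1057,-.034]);kz=np.array([.0336,-.0076,.9994]);ky=np.cross(kz,kx);KO=np.array([.4966,-.2472,.1503])
KR=np.stack([kx,ky,kz],1)
def graspRel(a,g):
    a=np.radians(a); x=np.array([np.cos(a),0,-np.sin(a)]); y=np.array([0,1.,0]); Rg=np.stack([x,y,np.cross(x,y)],1)
    return Rg, np.array([0,0,-g])-.051*x     # tool in key frame
def toolFor(KR,KO,a,g):
    Rg,t=graspRel(a,g); return KR@Rg, KO+KR@t
E
python3 - <<'E'
from plan import *
R,p=toolFor(KR,KO,70,.035); print(R,p)
to(R,p-R[:,0]*.08)
E
```

```text
[[ 0.3083  0.1059  0.9454]
 [-0.029   0.9943 -0.1019]
 [-0.9508  0.004   0.3099]] [ 0.4797 -0.2455  0.1638]
t 4.33 rv [-0.2757 -2.1386  0.3636] sh [-2.1106 -4.7956  1.5258] rows 7 per [-0.0394 -0.3055  0.0519] [-0.3015 -0.6851  0.218 ] | j [  20.3891   25.7973  -16.6825    0.3469  -46.7484 -119.6948] F [-0.249  -0.313   0.2747] gw 0.998
```

Call:
{"api": "move_arm", "payload": {
  "series": [
    [[-0.04,-0.3,0.05,-0.3,-0.4,0.8,1],[-0.04,-0.3,0.05,-0.3,-0.7,0.6,1],[-0.04,-0.3,0.05,-0.3,-0.7,0.13,1],[-0.04,-0.3,0.05,-0.3,-0.7,0,1],[-0.04,-0.3,0.05,-0.3,-0.7,0,1],[-0.04,-0.3,0.05,-0.3,-0.7,0,1],[-0.04,-0.3,0.05,-0.3,-0.7,0,1],[0,0,0,0,-0.15,0,1]]
  ]
}}

```text
time_s: 5.32
tcp_pos: [0.4567, -0.2468, 0.2577]
ee_rot: [[0.339, 0.1, 0.935], [-0.035, 0.995, -0.094], [-0.94, -0.001, 0.341]]
wrist_force: [1.1, 0.1, 0.0]
gripper_width: 1.0
```

```bash
python3 - <<'E'
from plan import *
R,p=toolFor(KR,KO,70,.035)
to(R,p-R[:,0]*.08); to(R,p)
c=viewer.camera_params('wrist');p,d=cap('wrist','w2.png');np.savez('w2.npz',p=p,d=d,K=c['mtx'],P=c['pose'])
E
```

```text
t 5.33 rv [ 0.0603  0.2334 -0.0391] sh [-0.0277  0.0607 -0.297 ] rows 1 per [ 0.0603  0.2334 -0.0391] [-0.0277  0.0607 -0.297 ] | j [-11.3702   7.0812 -26.5663  -3.1194 -36.524  -82.2004] F [1.0886 0.1312 0.0101] gw 1.0
t 5.33 rv [ 0.0603  0.2334 -0.0391] sh [ 0.3835  0.022  -1.5647] rows 3 per [ 0.0201  0.0778 -0.013 ] [ 0.1278  0.0073 -0.5216] | j [-11.3702   7.0812 -26.5663  -3.1194 -36.524  -82.2004] F [1.0886 0.1312 0.0101] gw 1.0
```

View pics/w2.png

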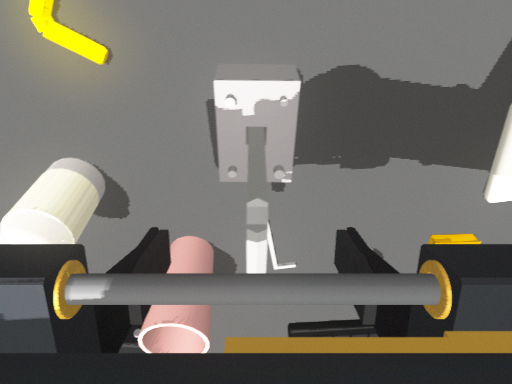

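```bash
python3 - <<'E'
from plan import *
z=np.load('w2.npz');d=z['d'];K=z['K'];P=z['P']
v,u=np.mgrid[:384,:512]
W=np.stack([(u-K[0,2])/K[0,0]*d,(v-K[1,2])/K[1,1]*d,d],-1)@P[:3,:3].T+P[:3,3]
X=W[d>0]
k=X[(np.hypot(X[:,0]-.51,X[:,1]+.246)<.08)&(X[:,2]>.06)&(X[:,2]<.175)]
print(len(k)); print(fit(k,KO,KR))
t=X[(np.hypot(X[:,0]-.493,X[:,1]+.247)<.08)&(abs(X[:,2]-.045)<.005)]; print(cv2.minAreaRect((t[:,:2]*1000).astype(np.float32)))
R,p=toolFor(KR,KO,65,.04); to(R,p)
E
```

```text
2630
(array([ 0.4948, -0.2459,  0.1494]), array([[ 0.9934,  0.1118,  0.0245],
       [-0.1117,  0.9937, -0.0037],
       [-0.0246,  0.001 ,  0.9997]]), np.float64(0.0003794310019622363))
((491.94830322265625, -245.4819793701172), (70.16405487060547, 101.6563720703125), 83.90314483642578)
t 5.38 rv [ 0.0014 -0.3831 -0.0464] sh [ 0.2922  0.0314 -1.6792] rows 3 per [ 0.0005 -0.1277 -0.0155] [ 0.0974  0.0105 -0.5597] | j [-11.3407   7.1492 -26.4584  -3.0805 -36.5145 -82.1984] F [ 1.0728 -0.4236  0.8481] gw 0.998
```

```bash
cat >> plan.py <<'E'
KR=Ro.from_matrix(np.array([[ 0.9934,  0.1118,  0.0245],[-0.1117,  0.9937, -0.0037],[-0.0246,  0.001 ,  0.9997]])).as_matrix(); KO=np.array([.4950,-.2460,.1494])
E
python3 - <<'E'
from plan import *
R,p=toolFor(KR,KO,65,.04); to(R,p)
E
```

```text
t 5.38 rv [-0.0285 -0.448  -0.0882] sh [ 0.2647  0.054  -1.6975] rows 3 per [-0.0095 -0.1493 -0.0294] [ 0.0882  0.018  -0.5658] | j [-11.3407   7.1492 -26.4584  -3.0805 -36.5145 -82.1984] F [ 1.0728 -0.4236  0.8481] gw 0.998
```

Call:
{"api": "move_arm", "payload": {
  "series": [
    [[0,-0.15,-0.03,0.09,0.02,-0.4,1],[0,-0.15,-0.03,0.09,0.02,-0.4,1],[0,-0.15,-0.03,0.09,0.02,-0.4,1],[0,0,0,0,0,-0.4,1],[0,0,0,0,0,0,1]]
  ]
}}

```text
time_s: 6.0
tcp_pos: [0.4806, -0.2406, 0.1662]
ee_rot: [[0.411, 0.106, 0.905], [-0.041, 0.994, -0.098], [-0.911, 0.003, 0.413]]
wrist_force: [-0.0, 0.3, 1.8]
gripper_width: 1.0
```

```bash
python3 - <<'E'
from plan import *
R,p=toolFor(KR,KO,65,.04)
to(R,p)
c=viewer.camera_params('wrist');p,d=cap('wrist','w3.png')
E
```

```text
t 6.0 rv [-0.0052  0.1041 -0.0388] sh [-0.1151 -0.05   -0.1669] rows 1 per [-0.0052  0.1041 -0.0388] [-0.1151 -0.05   -0.1669] | j [-10.2695  15.1648 -32.6558  -6.149  -17.935  -80.4325] F [-0.005   0.2576  1.7889] gw 1.0
```

View pics/w3.png

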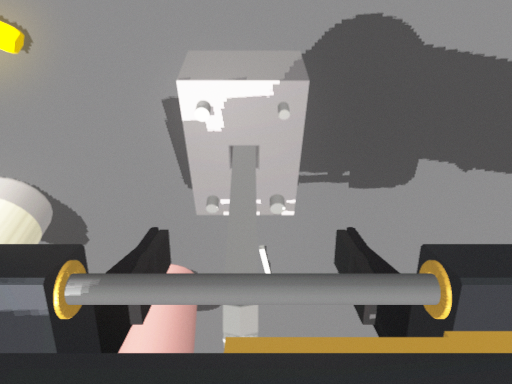

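Call:
{"api": "move_arm", "payload": {
  "series": [
    [[0,0.1,-0.04,-0.06,-0.03,-0.09,1],[0,0,0,-0.06,-0.03,-0.08,1],[0,0,0,0,0,0,1]]
  ]
}}

```text
time_s: 6.42
tcp_pos: [0.4758, -0.2444, 0.16]
ee_rot: [[0.405, 0.11, 0.907], [-0.045, 0.994, -0.101], [-0.913, 0.0, 0.408]]
wrist_force: [-0.3, -0.2, -0.5]
gripper_width: 1.0
```

```bash
python3 - <<'E'
from plan import *
R,p=toolFor(KR,KO,65,.04)
to(R,p)
E
```

```text
t 6.42 rv [ 0.0133  0.0595 -0.012 ] sh [-0.0337  0.0136 -0.0644] rows 1 per [ 0.0133  0.0595 -0.012 ] [-0.0337  0.0136 -0.0644] | j [-10.7458  15.575  -33.2316  -6.0889 -17.2785 -80.1442] F [-0.2957 -0.2266 -0.5039] gw 1.0
```

Call:
{"api": "move_arm", "payload": {
  "series": [
    [[0,0.05,0,-0.03,0.01,-0.06,1],[0,0,0,0,0,0,0],[0,0,0,0,0,0,0],[0,0,0,0,0,0,0],[0,0,0,0,0,0,0],[0,0,0,0,0,0,0]]
  ]
}}

```text
time_s: 7.18
tcp_pos: [0.4741, -0.2441, 0.157]
ee_rot: [[0.4, 0.11, 0.91], [-0.045, 0.994, -0.101], [-0.915, -0.001, 0.402]]
wrist_force: [-0.3, 0.5, 0.5]
gripper_width: 0.514
```

```bash
python3 - <<'E'
from plan import *
R,p=toolFor(KR,KO,65,.04)
to(R,p)
p,d=cap('wrist','w4.png')
p,d=cap('side','s4.png')
E
```

```text
t 7.17 rv [ 0.0162  0.0166 -0.0093] sh [-0.0057  0.0082 -0.0134] rows 1 per [ 0.0162  0.0166 -0.0093] [-0.0057  0.0082 -0.0134] | j [-10.6825  15.773  -33.5835  -5.7778 -17.0501 -80.4783] F [-0.2788  0.5002  0.4689] gw 0.514
```

View pics/w4.png

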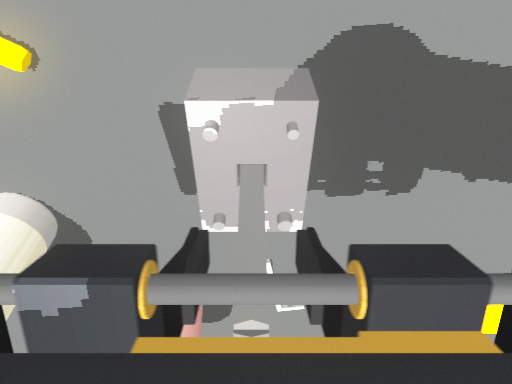

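View pics/s4.png

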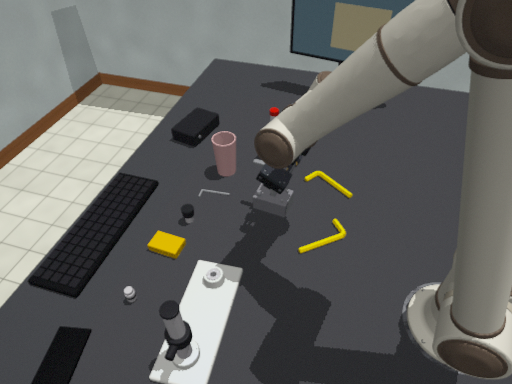

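Picture shows fingers at columns ~190/320 still closing around the key (col 252), centred. Keep closing.

Call:
{"api": "move_arm", "payload": {
  "series": [
    [[0,0,0,0,0,0,0],[0,0,0,0,0,0,0],[0,0,0,0,0,0,0],[0,0,0,0,0,0,0],[0,0,0,0,0,0,0],[0,0,0,0,0,0,0]]
  ]
}}

```text
time_s: 8.02
tcp_pos: [0.4741, -0.2441, 0.157]
ee_rot: [[0.4, 0.111, 0.91], [-0.045, 0.994, -0.101], [-0.915, -0.001, 0.402]]
wrist_force: [-0.0, -0.3, -0.2]
gripper_width: 0.157
```

```bash
python3 - <<'E'
from plan import *
R,p=toolFor(KR,KO,65,.04)
to(R,p)
E
```

```text
t 8.03 rv [ 0.0164  0.0163 -0.0092] sh [-0.0054  0.0087 -0.0134] rows 1 per [ 0.0164  0.0163 -0.0092] [-0.0054  0.0087 -0.0134] | j [-10.6856  15.7726 -33.5846  -5.7744 -17.0512 -80.4787] F [-0.036  -0.3416 -0.1963] gw 0.157
```

Call:
{"api": "move_arm", "payload": {
  "series": [
    [[0,0,0,0,0,0,0],[0,0,0,0,0,0,0],[0,0,0,0.005,0,0.2,0],[0,0,0,0.005,0,0.3,0],[0,0,0,0.005,0,0.3,0],[0,0,0,0,0,0.4,0],[0,0,0,0,0,0.4,0]]
  ]
}}

```text
time_s: 8.9
tcp_pos: [0.4712, -0.243, 0.2529]
ee_rot: [[0.388, 0.112, 0.915], [-0.042, 0.994, -0.103], [-0.921, 0.001, 0.39]]
wrist_force: [0.7, -0.4, -3.3]
gripper_width: 0.153
```

```bash
python3 - <<'E'
from plan import *
# final key pose: x down, -z along L
L=np.radians(170.9); l=np.array([np.cos(L),np.sin(L),0]); kz=-l; kx=np.array([0,0,-1.]); ky=np.cross(kz,kx)
F=np.stack([kx,ky,kz],1)
Rg=None
KO0=np.array([.5578,.0545,.078])
R,p=toolFor(F,KO0,65,.04); print(R,p)
to(R,p+[0,0,.09])
c,d=cap('side','s5.png')
E
```

```text
[[-0.8949  0.1582  0.4173]
 [ 0.1433  0.9874 -0.0668]
 [-0.4226  0.     -0.9063]] [0.5639 0.0535 0.0996]
t 8.9 rv [ 1.4766 10.8965 -0.2601] sh [ 1.5465  4.9423 -1.0556] rows 11 per [ 0.1342  0.9906 -0.0236] [ 0.1406  0.4493 -0.096 ] | j [-10.5555   7.6726 -27.3904  -3.1724 -32.0724 -83.5239] F [ 0.6636 -0.3509 -3.3103] gw 0.153
```

View pics/s5.png

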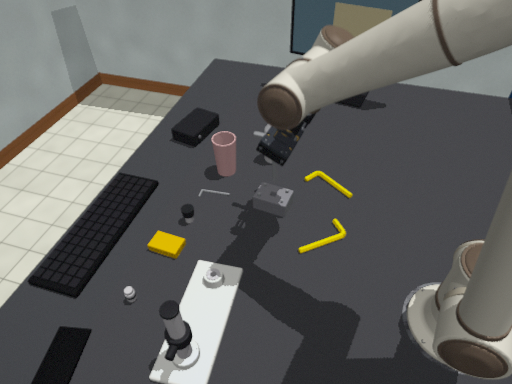

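Call:
{"api": "move_arm", "payload": {
  "series": [
    [[0.13,0.98,-0.02,0.14,0.45,0,0],[0.13,0.98,-0.02,0.14,0.45,0,0],[0.13,0.98,-0.02,0.14,0.45,0,0],[0.13,0.98,-0.02,0.14,0.45,0,0],[0.13,0.98,-0.02,0.14,0.45,0,0],[0.13,0.98,-0.02,0.14,0.45,0,0],[0.13,0.98,-0.02,0.14,0.45,0,0],[0.13,0.98,-0.02,0.14,0.45,0,0]]
  ]
}}

```text
time_s: 9.95
tcp_pos: [0.5377, -0.0214, 0.2567]
ee_rot: [[-0.657, 0.145, 0.74], [0.098, 0.989, -0.106], [-0.748, 0.003, -0.664]]
wrist_force: [1.1, -0.3, -3.2]
gripper_width: 0.158
```

```bash
cat >> plan.py <<'E'
def final(Ldeg,KO0,a,g):
    L=np.radians(Ldeg); l=np.array([np.cos(L),np.sin(L),0]); kz=-l; kx=np.array([0,0,-1.]); ky=np.cross(kz,kx)
    return toolFor(np.stack([kx,ky,kz],1),KO0,a,g)
SC=np.array([.5578,.0545,.078])
E
python3 - <<'E'
from plan import *
R,p=final(170.9,SC,65,.04)
to(R,p+[0,0,.09])
E
```

```text
t 9.95 rv [ 0.4229  2.8922 -0.0901] sh [ 0.4372  1.2481 -1.1199] rows 3 per [ 0.141   0.9641 -0.03  ] [ 0.1457  0.416  -0.3733] | j [   9.3066   32.6988    8.7295  -12.2058 -105.9042 -106.662 ] F [ 1.0518 -0.262  -3.2484] gw 0.158
```

Call:
{"api": "move_arm", "payload": {
  "series": [
    [[0.14,0.96,-0.03,0.145,0.41,-0.3,0],[0.14,0.96,-0.03,0.145,0.41,-0.3,0],[0.14,0.96,-0.03,0.145,0.41,-0.3,0],[0,0,0,0,0,0,0]]
  ]
}}

```text
time_s: 10.45
tcp_pos: [0.5669, 0.0573, 0.1946]
ee_rot: [[-0.898, 0.16, 0.411], [0.145, 0.987, -0.067], [-0.416, -0.001, -0.909]]
wrist_force: [-0.7, -0.7, -3.7]
gripper_width: 0.157
```

```bash
python3 - <<'E'
from plan import *
R,p=final(170.9,SC,65,.04)
to(R,p+[0,0,.09])
for n in ['side','top','wrist']:
    c=viewer.camera_params(n);pp,d=cap(n,n+'6.png');np.savez(n+'6.npz',p=pp,d=d,K=c['mtx'],P=c['pose'])
E
```

```text
t 10.45 rv [-0.0027 -0.0509  0.0153] sh [-0.049  -0.0637 -0.0845] rows 1 per [-0.0027 -0.0509  0.0153] [-0.049  -0.0637 -0.0845] | j [  12.4664   47.7428   21.1243  -24.0958 -124.6793 -113.7143] F [-0.7106 -0.6641 -3.7188] gw 0.157
```

View pics/side6.png

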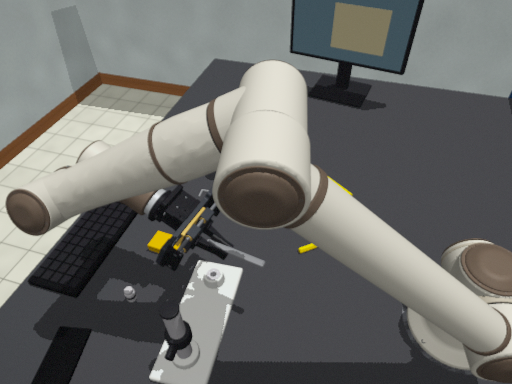

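View pics/top6.png

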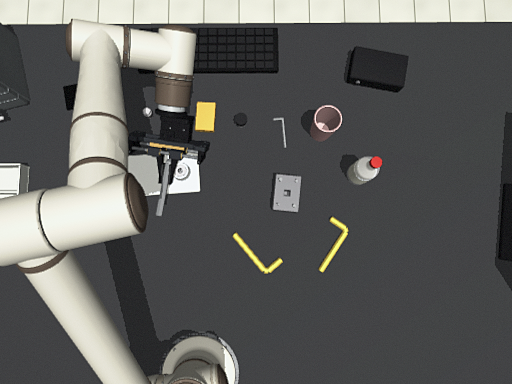

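View pics/wrist6.png

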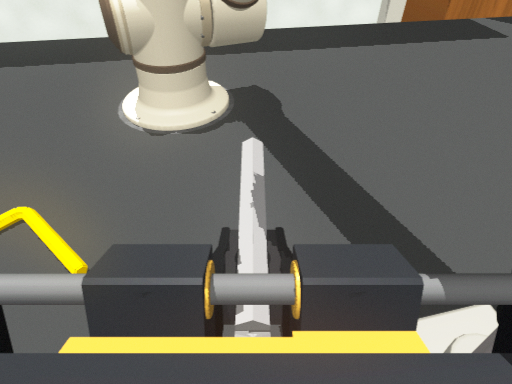

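```bash
python3 - <<'E'
from plan import *
s=r.sense();Rt=s['ee_rot'];pt=s['tcp_pos']
Rg,t=graspRel(65,.04); KRn=Rt@Rg.T; KOn=pt-KRn@t
print('nominal key',KOn,'\n',KRn)
for n in ['wrist','side','top']:
    z=np.load(n+'6.npz');d=z['d'];K=z['K'];P=z['P']
    v,u=np.mgrid[:384,:512]
    W=np.stack([(u-K[0,2])/K[0,0]*d,(v-K[1,2])/K[1,1]*d,d],-1)@P[:3,:3].T+P[:3,3]
    X=W[d>0]; l=(X-KOn)@KRn
    near=(np.abs(l[:,1])<.014)&(((l[:,2]>-.15)&(l[:,2]<-.066)&(abs(l[:,0])<.02))|((l[:,0]>.02)&(l[:,0]<.07)&(abs(l[:,2])<.016)))
    k=X[near]; print(n,len(k), ((l[near][:,0]>.02)).sum())
    if len(k)>30:
        q=np.r_[KOn,0,0,0]
        o,R,e=fit(k,KOn,KRn); print(o,e,'L',np.degrees(np.arctan2(-R[1,2],-R[0,2])),'pitch of L',np.degrees(np.arcsin(-R[2,2])),'tip',o+R[:,0]*.056,'\n',R)
E
```

```text
nominal key [0.561  0.0562 0.1796] 
 [[ 0.0027  0.1599  0.9871]
 [ 0.0001  0.9871 -0.1599]
 [-1.      0.0005  0.0026]]
wrist 1836 0
[0.5592 0.0576 0.1775] 0.00022861177913995057 L 170.77779496004146 pitch of L -0.35169846960297824 tip [0.5594 0.0572 0.1215] 
 [[ 0.0049  0.1603  0.9871]
 [-0.0083  0.987  -0.1603]
 [-1.     -0.0074  0.0061]]
side 330 47
[0.561  0.0592 0.1734] 0.0006120615266528265 L 171.18076741803898 pitch of L 0.31297882543346395 tip [0.5605 0.0575 0.1175] 
 [[-0.0101  0.1531  0.9882]
 [-0.0297  0.9877 -0.1533]
 [-0.9995 -0.0309 -0.0055]]
top 197 0
[0.4947 0.0676 0.1751] 0.0007184263993694527 L 170.63028998865465 pitch of L -1.1617895269 tip [0.496  0.0684 0.1192] 
 [[ 0.0227  0.1624  0.9865]
 [ 0.0132  0.9866 -0.1628]
 [-0.9997  0.0168  0.0203]]
```

Call:
{"api": "move_arm", "payload": {
  "series": [
    [[0,0,0,-0.014,-0.024,-0.4,0],[0,0,0,-0.014,-0.024,-0.4,0],[0,0,0,0,0,-0.2,0],[0,0,0,0,0,-0.05,0],[0,0,0,0,0,0,0]]
  ]
}}

```text
time_s: 11.22
tcp_pos: [0.5669, 0.0493, 0.1474]
ee_rot: [[-0.882, 0.162, 0.442], [0.147, 0.987, -0.067], [-0.447, 0.005, -0.895]]
wrist_force: [-0.2, 0.1, -2.5]
gripper_width: 0.158
```

```bash
cat > chk.py <<'E'
from plan import *
import sys
tag=sys.argv[1]; cams=sys.argv[2].split(',')
s=r.sense();Rt=s['ee_rot'];pt=s['tcp_pos']
R,p=final(170.9,SC,65,.04); to(R,p)
Rg,t=graspRel(65,.04); KRn=Rt@Rg.T; KOn=pt-KRn@t-np.array([.0018,-.0014,.003])
for n in cams:
    c=viewer.camera_params(n);pp,d=cap(n,n+tag+'.png');K=c['mtx'];P=c['pose']
    np.savez(n+tag+'.npz',p=pp,d=d,K=K,P=P)
    v,u=np.mgrid[:384,:512]
    W=np.stack([(u-K[0,2])/K[0,0]*d,(v-K[1,2])/K[1,1]*d,d],-1)@P[:3,:3].T+P[:3,3]
    X=W[d>0]; l=(X-KOn)@KRn
    near=(np.abs(l[:,1])<.014)&(((l[:,2]>-.15)&(l[:,2]<-.066)&(abs(l[:,0])<.02))|((l[:,0]>.02)&(l[:,0]<.053)&(X[:,2]>.043)&(abs(l[:,2])<.016)))
    k=X[near]
    o,R,e=fit(k,KOn,KRn); print(n,len(k),((l[near][:,0]>.02)).sum(),o,e,'L',np.degrees(np.arctan2(-R[1,2],-R[0,2])),'pitch',np.degrees(np.arcsin(-R[2,2])),'tip',o+R[:,0]*.056,'roll',np.degrees(np.arcsin(R[2,1])))
    if n=='side':
        cv2.imwrite('pics/sc'+tag+'.png',cv2.resize(pp[225:305,170:280,::-1],None,fx=6,fy=6,interpolation=cv2.INTER_CUBIC))
E
python3 chk.py 7 side,wrist
```

```text
t 11.22 rv [-0.0081  0.196   0.0271] sh [-0.0499  0.0701 -0.7967] rows 2 per [-0.004   0.098   0.0135] [-0.0249  0.0351 -0.3983] | j [  12.0776   49.9942   18.6222  -21.9657 -118.5473 -110.5628] F [-0.2087  0.1081 -2.4734] gw 0.158
side 288 41 [0.562  0.051  0.1262] 0.0005731206155110821 L 170.99647705454666 pitch -1.6736444316083776 tip [0.5636 0.0502 0.0702] roll -0.5967428964099222
wrist 1759 0 [0.4949 0.0621 0.1231] 0.0002279997960553679 L 170.5861401691646 pitch -1.8750560488049826 tip [0.4967 0.0618 0.0672] roll 0.021433413860796443
```

View pics/sc7.png

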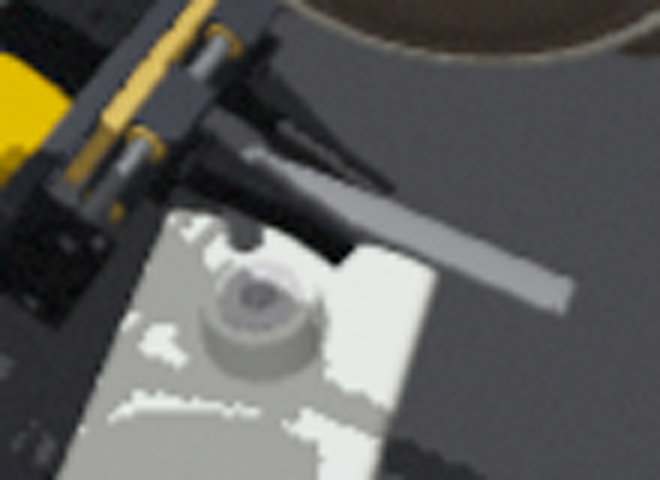

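Call:
{"api": "move_arm", "payload": {
  "series": [
    [[0,0.1,0.01,-0.01,0.023,-0.1,0],[0,0.1,0.01,-0.01,0.023,-0.05,0],[0,0,0,0,0,0,0]]
  ]
}}

```text
time_s: 11.7
tcp_pos: [0.566, 0.0527, 0.1383]
ee_rot: [[-0.895, 0.159, 0.416], [0.144, 0.987, -0.066], [-0.422, 0.001, -0.907]]
wrist_force: [-0.6, 0.3, -2.8]
gripper_width: 0.156
```

```bash
python3 chk.py 8 side
```

```text
t 11.7 rv [-0.0114 -0.0069  0.0034] sh [-0.0338  0.0143 -0.6452] rows 1 per [-0.0114 -0.0069  0.0034] [-0.0338  0.0143 -0.6452] | j [  12.3083   51.1577   18.8453  -22.3512 -119.2009 -110.6679] F [-0.6392  0.2661 -2.8073] gw 0.156
side 283 39 [0.5603 0.0544 0.1169] 0.0006202221489620087 L 171.18997995243603 pitch 0.18629614579545767 tip [0.5599 0.0532 0.0609] roll -1.263984644305444
```

Call:
{"api": "move_arm", "payload": {
  "series": [
    [[0,0,0,-0.005,0.003,-0.07,0],[0,0,0,-0.005,0,-0.07,0],[0,0,0,0,0,-0.06,0],[0,0,0,0,0,0,0]]
  ]
}}

```text
time_s: 12.25
tcp_pos: [0.5654, 0.0527, 0.1254]
ee_rot: [[-0.895, 0.159, 0.417], [0.144, 0.987, -0.066], [-0.422, 0.001, -0.907]]
wrist_force: [0.7, -0.2, -2.2]
gripper_width: 0.152
```

```bash
python3 chk.py 9 side
```

```text
t 12.25 rv [-0.0101 -0.0058  0.0031] sh [-0.0239  0.0128 -0.4308] rows 1 per [-0.0101 -0.0058  0.0031] [-0.0239  0.0128 -0.4308] | j [  12.3447   51.9842   18.4334  -22.1208 -118.0356 -110.1688] F [ 0.6811 -0.1801 -2.1997] gw 0.152
side 273 33 [0.5595 0.0543 0.1052] 0.0005954105522478388 L 171.08820807960802 pitch -0.47051329477883674 tip [0.5598 0.0531 0.0493] roll -1.1392923001964486
```

View pics/sc9.png

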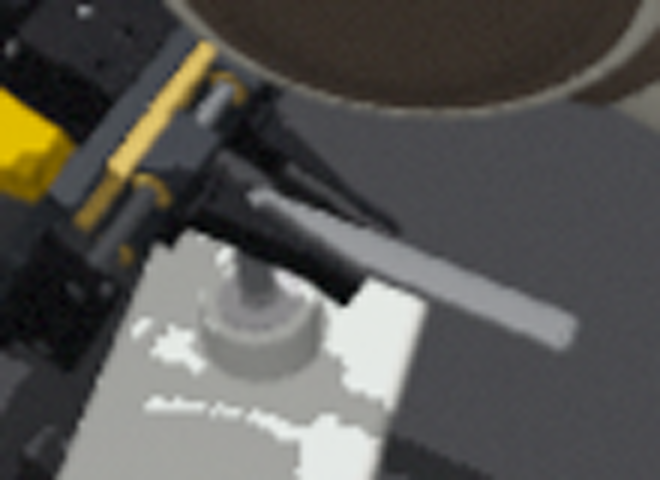

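Call:
{"api": "move_arm", "payload": {
  "series": [
    [[0,0,0,0,0,-0.03,0],[0,0,0,0,0,-0.03,0],[0,0,0,0,0,-0.02,0],[0,0,0,0,0,-0.015,0]]
  ]
}}

```text
time_s: 12.8
tcp_pos: [0.5656, 0.0527, 0.1199]
ee_rot: [[-0.895, 0.159, 0.418], [0.144, 0.987, -0.066], [-0.423, 0.002, -0.906]]
wrist_force: [0.1, -0.6, -2.3]
gripper_width: 0.156
```

```bash
cat > st.py <<'E'
from plan import *
R,p=final(170.9,SC,65,.04); to(R,p+np.array([.0018,-.0014,.002])); s=r.sense(); print(s['tcp_pos'],s['wrist_force'],s['moment'])
E
python3 st.py
```

```text
t 12.8 rv [-0.011   0.003   0.0025] sh [ 0.0017 -0.0098 -0.306 ] rows 1 per [-0.011   0.003   0.0025] [ 0.0017 -0.0098 -0.306 ] | j [  12.3483   52.3578   18.3443  -22.0096 -117.5401 -109.9464] F [ 0.133  -0.593  -2.3406] gw 0.156
[0.5656 0.0527 0.1199] [ 0.133  -0.593  -2.3406] [-0.3855 -2.7232 -0.0092]
```

Call:
{"api": "move_arm", "payload": {
  "series": [
    [[0,0,0,0,0,-0.015,0],[0,0,0,0,0,-0.015,0],[0,0,0,0,0,-0.015,0]]
  ]
}}

```text
time_s: 13.18
tcp_pos: [0.5657, 0.0527, 0.1171]
ee_rot: [[-0.895, 0.158, 0.418], [0.144, 0.987, -0.066], [-0.423, 0.002, -0.906]]
wrist_force: [-0.5, 0.1, -3.5]
gripper_width: 0.155
```

```bash
python3 st.py
```

```text
t 13.18 rv [-0.0113  0.0042  0.0023] sh [ 0.0013 -0.01   -0.2589] rows 1 per [-0.0113  0.0042  0.0023] [ 0.0013 -0.01   -0.2589] | j [  12.353    52.553    18.2907  -21.9623 -117.2993 -109.8396] F [-0.5158  0.1125 -3.4857] gw 0.155
[0.5657 0.0527 0.1171] [-0.5158  0.1125 -3.4857] [-0.3274 -2.7524  0.0525]
```

Call:
{"api": "move_arm", "payload": {
  "series": [
    [[0,0,0,0,0,-0.015,0],[0,0,0,0,0,-0.015,0],[0,0,0,0,0,-0.015,0]]
  ]
}}

```text
time_s: 13.55
tcp_pos: [0.5655, 0.0528, 0.1144]
ee_rot: [[-0.895, 0.158, 0.417], [0.144, 0.987, -0.065], [-0.422, 0.002, -0.906]]
wrist_force: [-0.3, 0.4, -2.3]
gripper_width: 0.154
```

```bash
python3 st.py
```

```text
t 13.55 rv [-0.0132 -0.0002  0.0014] sh [ 0.0037 -0.0112 -0.2134] rows 1 per [-0.0132 -0.0002  0.0014] [ 0.0037 -0.0112 -0.2134] | j [  12.3619   52.7472   18.2283  -21.9328 -117.0947 -109.7331] F [-0.3323  0.3691 -2.283 ] gw 0.154
[0.5655 0.0528 0.1144] [-0.3323  0.3691 -2.283 ] [-0.3231 -2.6188 -0.0164]
```

Call:
{"api": "move_arm", "payload": {
  "series": [
    [[0,0,0,0,0,-0.015,0],[0,0,0,0,0,-0.015,0],[0,0,0,0,0,-0.015,0]]
  ]
}}

```text
time_s: 13.92
tcp_pos: [0.5654, 0.0529, 0.1115]
ee_rot: [[-0.895, 0.158, 0.417], [0.144, 0.987, -0.065], [-0.422, 0.002, -0.907]]
wrist_force: [-0.8, -0.2, -2.3]
gripper_width: 0.157
```

```bash
python3 st.py; python3 chk.py 10 side
```

```text
t 13.93 rv [-0.0143 -0.0027  0.0008] sh [ 0.0056 -0.0127 -0.1656] rows 1 per [-0.0143 -0.0027  0.0008] [ 0.0056 -0.0127 -0.1656] | j [  12.3722   52.9482   18.1662  -21.8987 -116.8677 -109.6276] F [-0.7838 -0.1611 -2.3358] gw 0.157
[0.5654 0.0529 0.1115] [-0.7838 -0.1611 -2.3358] [-0.298  -2.6513 -0.0578]
t 13.93 rv [-0.0143 -0.0027  0.0008] sh [-0.0244  0.0107 -0.199 ] rows 1 per [-0.0143 -0.0027  0.0008] [-0.0244  0.0107 -0.199 ] | j [  12.3722   52.9482   18.1662  -21.8987 -116.8677 -109.6276] F [-0.7838 -0.1611 -2.3358] gw 0.157
side 269 32 [0.5598 0.0545 0.0904] 0.0006468649207540967 L 171.15648345434323 pitch -0.012635746511485592 tip [0.5598 0.0546 0.0344] roll 0.16865360828206621
```

View pics/sc10.png

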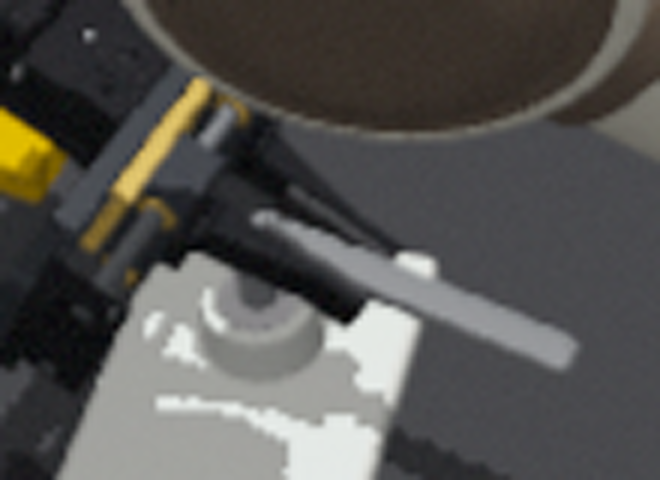

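Call:
{"api": "move_arm", "payload": {
  "series": [
    [[0,0,0,0,0,-0.02,0],[0,0,0,0,0,-0.02,0],[0,0,0,0,0,-0.02,0],[0,0,0,0,0,-0.02,0]]
  ]
}}

```text
time_s: 14.48
tcp_pos: [0.5654, 0.0529, 0.1063]
ee_rot: [[-0.895, 0.158, 0.417], [0.144, 0.987, -0.065], [-0.422, 0.002, -0.907]]
wrist_force: [-0.8, 0.5, -2.5]
gripper_width: 0.159
```

```bash
python3 st.py
```

```text
t 14.47 rv [-0.0143 -0.0025  0.0014] sh [ 0.0054 -0.0127 -0.0785] rows 1 per [-0.0143 -0.0025  0.0014] [ 0.0054 -0.0127 -0.0785] | j [  12.3769   53.3173   18.08    -21.8222 -116.4406 -109.4452] F [-0.8418  0.4686 -2.5303] gw 0.159
[0.5654 0.0529 0.1063] [-0.8418  0.4686 -2.5303] [-0.3166 -2.6477 -0.032 ]
```

Call:
{"api": "move_arm", "payload": {
  "series": [
    [[0,0,0,0,0,-0.02,0],[0,0,0,0,0,-0.02,0],[0,0,0,0,0,-0.015,0]]
  ]
}}

```text
time_s: 14.85
tcp_pos: [0.5654, 0.0529, 0.1027]
ee_rot: [[-0.895, 0.158, 0.417], [0.144, 0.987, -0.065], [-0.422, 0.002, -0.907]]
wrist_force: [-0.7, -0.1, -2.1]
gripper_width: 0.158
```

```bash
python3 st.py
```

```text
t 14.85 rv [-0.0139 -0.0028  0.0012] sh [ 0.0054 -0.0127 -0.0183] rows 1 per [-0.0139 -0.0028  0.0012] [ 0.0054 -0.0127 -0.0183] | j [  12.3817   53.5754   18.0252  -21.7673 -116.1517 -109.3214] F [-0.7344 -0.1279 -2.0621] gw 0.158
[0.5654 0.0529 0.1027] [-0.7344 -0.1279 -2.0621] [-0.3017 -2.6025 -0.1436]
```

Call:
{"api": "move_arm", "payload": {
  "series": [
    [[0,0,0,0,0,-0.01,0],[0,0,0,0,0,-0.01,0],[0,0,0,0,0,-0.01,0]]
  ]
}}

```text
time_s: 15.22
tcp_pos: [0.5654, 0.0529, 0.1007]
ee_rot: [[-0.895, 0.158, 0.417], [0.144, 0.987, -0.065], [-0.422, 0.002, -0.907]]
wrist_force: [-0.5, 0.2, -2.5]
gripper_width: 0.158
```

```bash
python3 st.py
```

```text
t 15.22 rv [-0.0139 -0.0029  0.0014] sh [ 0.0051 -0.0124  0.0134] rows 1 per [-0.0139 -0.0029  0.0014] [ 0.0051 -0.0124  0.0134] | j [  12.3821   53.7126   18.0001  -21.7398 -116.0009 -109.2564] F [-0.5252  0.1596 -2.5456] gw 0.158
[0.5654 0.0529 0.1007] [-0.5252  0.1596 -2.5456] [-0.3396 -2.6107 -0.0741]
```

Call:
{"api": "move_arm", "payload": {
  "series": [
    [[0,0,0,0,0,-0.01,0],[0,0,0,0,0,-0.01,0],[0,0,0,0,0,0,0]]
  ]
}}

```text
time_s: 15.6
tcp_pos: [0.5654, 0.0529, 0.0996]
ee_rot: [[-0.895, 0.158, 0.417], [0.144, 0.987, -0.065], [-0.422, 0.002, -0.907]]
wrist_force: [0.9, 0.3, -2.1]
gripper_width: 0.156
```

```bash
python3 st.py;python3 chk.py 11 side,wrist
```

```text
t 15.6 rv [-0.0143 -0.0042  0.0003] sh [ 0.0056 -0.0124  0.0325] rows 1 per [-0.0143 -0.0042  0.0003] [ 0.0056 -0.0124  0.0325] | j [  12.3855   53.7968   17.9805  -21.7203 -115.9158 -109.2095] F [ 0.8986  0.2996 -2.0919] gw 0.156
[0.5654 0.0529 0.0996] [ 0.8986  0.2996 -2.0919] [-0.376  -2.6433 -0.058 ]
t 15.6 rv [-0.0143 -0.0042  0.0003] sh [-0.0244  0.011  -0.0008] rows 1 per [-0.0143 -0.0042  0.0003] [-0.0244  0.011  -0.0008] | j [  12.3855   53.7968   17.9805  -21.7203 -115.9158 -109.2095] F [ 0.8986  0.2996 -2.0919] gw 0.156
side 241 11 [0.5563 0.0561 0.0787] 0.0006726143860494504 L 171.64166980859844 pitch -0.07061091519477149 tip [0.5559 0.0527 0.0228] roll -3.448118070803122
wrist 1756 0 [0.5438 0.0571 0.0775] 0.00022533344793652455 L 170.8320316219952 pitch -0.29121831413749405 tip [0.544  0.0566 0.0215] roll -0.49531544219166573
```

View pics/sc11.png

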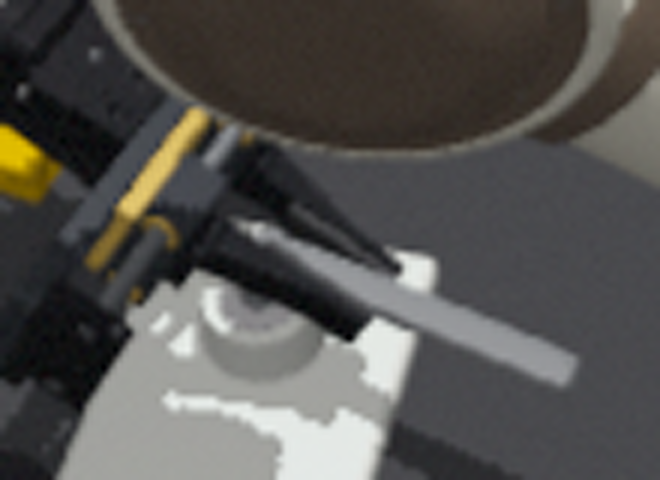

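Call:
{"api": "move_arm", "payload": {
  "series": [
    [[0,0,0,0,0,-0.01,0],[0,0,0,0,0,-0.008,0]]
  ]
}}

```text
time_s: 15.95
tcp_pos: [0.5654, 0.0528, 0.0995]
ee_rot: [[-0.896, 0.157, 0.416], [0.144, 0.988, -0.064], [-0.421, 0.002, -0.907]]
wrist_force: [-0.9, 0.4, 0.1]
gripper_width: 0.16
```

```bash
python3 st.py
```

```text
t 15.95 rv [-0.016  -0.0098 -0.0059] sh [ 0.0057 -0.0113  0.0347] rows 1 per [-0.016  -0.0098 -0.0059] [ 0.0057 -0.0113  0.0347] | j [  12.3931   53.827    17.9893  -21.6962 -115.952  -109.1684] F [-0.8517  0.4031  0.0603] gw 0.16
[0.5654 0.0528 0.0995] [-0.8517  0.4031  0.0603] [-0.2531 -1.9472 -0.086 ]
```

Call:
{"api": "move_arm", "payload": {
  "series": [
    [[0,0,0,0,0,-0.015,0],[0,0,0,0,0,-0.015,0]]
  ]
}}

```text
time_s: 16.2
tcp_pos: [0.5654, 0.0527, 0.0993]
ee_rot: [[-0.896, 0.156, 0.415], [0.143, 0.988, -0.063], [-0.42, 0.002, -0.908]]
wrist_force: [-1.5, 0.4, 4.1]
gripper_width: 0.156
```

```bash
python3 st.py
```

```text
t 16.2 rv [-0.0197 -0.0195 -0.016 ] sh [ 0.006  -0.0094  0.0375] rows 1 per [-0.0197 -0.0195 -0.016 ] [ 0.006  -0.0094  0.0375] | j [  12.4027   53.8743   18.0049  -21.6604 -116.0176 -109.0967] F [-1.4931  0.4242  4.0526] gw 0.156
[0.5654 0.0527 0.0993] [-1.4931  0.4242  4.0526] [ 0.0123 -1.2078 -0.2004]
```

Call:
{"api": "move_arm", "payload": {
  "series": [
    [[0,0,0,0,0,0.02,0.5],[0,0,0,0,0,0,0.5],[0,0,0,0,0,0,0.5],[0,0,0,0,0,0,0.5],[0,0,0,0,0,0,0.5],[0,0,0,0,0,0,0.5],[0,0,0,0,0,0,0.5]]
  ]
}}

```text
time_s: 17.08
tcp_pos: [0.5654, 0.0523, 0.0995]
ee_rot: [[-0.896, 0.157, 0.415], [0.143, 0.988, -0.065], [-0.42, 0.001, -0.907]]
wrist_force: [0.3, 0.6, -0.1]
gripper_width: 0.499
```

```bash
python3 st.py;python3 chk.py 12 side,wrist
```

```text
t 17.07 rv [-0.0117 -0.018  -0.0101] sh [ 0.0057 -0.0034  0.0343] rows 1 per [-0.0117 -0.018  -0.0101] [ 0.0057 -0.0034  0.0343] | j [  12.3733   53.8524   17.994   -21.6438 -116.011  -109.1563] F [ 0.2969  0.5637 -0.102 ] gw 0.499
[0.5654 0.0523 0.0995] [ 0.2969  0.5637 -0.102 ] [-0.3429 -1.982   0.0398]
t 17.07 rv [-0.0117 -0.018  -0.0101] sh [-0.0243  0.02    0.001 ] rows 1 per [-0.0117 -0.018  -0.0101] [-0.0243  0.02    0.001 ] | j [  12.3733   53.8524   17.994   -21.6438 -116.011  -109.1563] F [ 0.2969  0.5637 -0.102 ] gw 0.499
side 248 1 [0.5512 0.059  0.09  ] 0.001826656161245918 L 170.02985549197973 pitch -8.053762941446918 tip [0.5485 0.0153 0.0552] roll -50.35253377339154
wrist 1509 0 [0.5386 0.0577 0.0889] 0.001103461166980891 L 170.20990471063587 pitch -8.109037136737049 tip [0.5406 0.0289 0.0409] roll -29.715784429854274
```

View pics/wrist12.png

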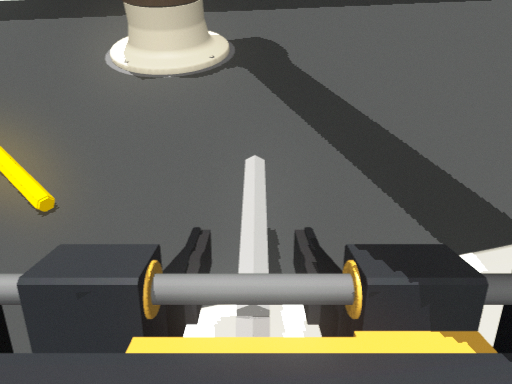

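View pics/sc12.png

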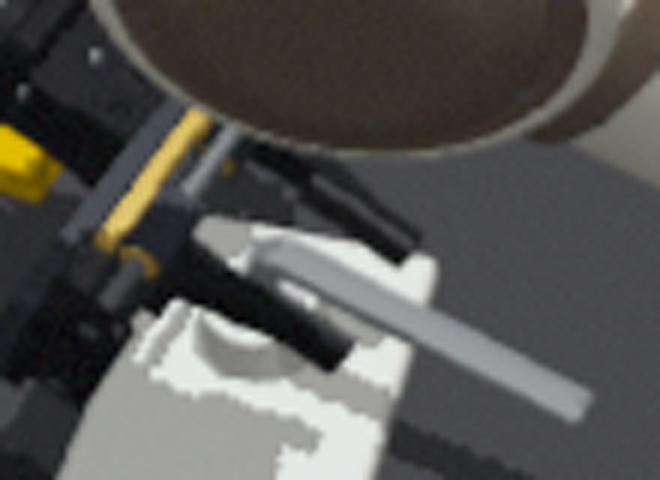

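Call:
{"api": "move_arm", "payload": {
  "series": [
    [[0,0,0,0,0,0.25,0.5],[0,0,0,0,0,0.4,0.5],[0,0,0,0,0,0.5,0.5],[0,0,0,0,0,0.6,0.5],[-0.16,-0.9,0,0,0,0.4,0.3],[-0.16,-0.95,0,-0.2,0,0.2,0],[-0.16,-0.95,0,-0.3,0,0,0],[-0.16,-0.95,0,-0.3,0,0,0],[-0.16,-0.95,0,-0.3,0,0,0],[-0.16,-0.95,0,-0.3,0,0,0],[-0.16,-0.95,0,-0.3,0,0,0],[-0.16,-0.95,0,-0.2,0,0,0]]
  ]
}}

```text
time_s: 18.68
tcp_pos: [0.45, 0.0508, 0.2663]
ee_rot: [[-0.008, 0.16, 0.987], [0.006, 0.987, -0.16], [-1.0, 0.005, -0.009]]
wrist_force: [0.5, 0.3, 0.5]
gripper_width: 0.01
```

```bash
cat >> plan.py <<'E'
def pushpose(Ldeg,rad,off,z,yaw=None):
    # off = distance of finger centre from bar centreline on ccw side
    C=np.array([.5578,.0545]);L=np.radians(Ldeg);l=np.array([np.cos(L),np.sin(L)]);n=np.array([-l[1],l[0]])
    xy=C+rad*l+off*n; th=np.radians(Ldeg+90 if yaw is None else yaw)
    x=np.array([0,0,-1.]);y=np.array([np.cos(th),np.sin(th),0]); return np.stack([x,y,np.cross(x,y)],1), np.r_[xy,z]
E
python3 - <<'E'
from plan import *
R,p=pushpose(171,.105,.034,.118); print(p); to(R,p)
p,d=cap('side','s13.png'); print(r.sense()['tcp_pos'])
E
```

```text
[0.4488 0.0373 0.118 ]
t 18.68 rv [ -0.0869   0.0657 -22.4767] sh [-0.0211 -0.2243 -2.472 ] rows 23 per [-0.0038  0.0029 -0.9772] [-0.0009 -0.0098 -0.1075] | j [  26.8217    6.5939  -24.416    -0.581   -59.2347 -125.7074] F [0.5093 0.2858 0.4828] gw 0.01
[0.4457 0.0495 0.2658]
```

View pics/s13.png

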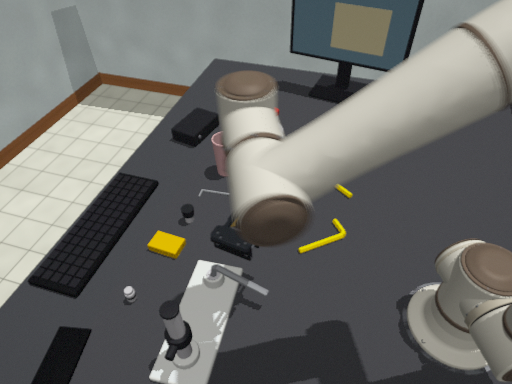

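Call:
{"api": "move_arm", "payload": {
  "series": [
    [[0,0,1,0,0,0,0],[0,0,1,0,-0.01,0,0],[0,0,1,0,-0.01,0,0],[0,0,1,0,-0.01,0,0],[0,0,1,0,-0.01,0,0],[0,0,1,0,-0.01,0,0],[0,0,1,0,-0.01,0,0],[0,0,1,0,-0.01,0,0],[0,0,1,0,-0.01,0,0],[0,0,1,0,-0.01,0,0],[0,0,1,0,-0.01,0,0],[0,0,1,0,-0.01,0,0],[0,0,1,0,-0.01,0,0],[0,0,1,0,-0.01,0,0],[0,0,1,0,-0.01,0,0],[0,0,1,0,-0.01,0,0],[0,0,1,0,-0.01,0,0],[0,0,1,0,-0.01,0,0],[0,0,1,0,-0.01,0,0],[0,0,1,0,-0.01,0,0]]
  ]
}}

```text
time_s: 21.22
tcp_pos: [0.4368, 0.0341, 0.3033]
ee_rot: [[-0.008, -0.411, -0.911], [0.022, -0.911, 0.411], [-1.0, -0.016, 0.016]]
wrist_force: [-0.7, 0.1, -0.2]
gripper_width: 0.008
```

```bash
python3 - <<'E'
from plan import *
R,p=pushpose(171,.105,.034,.118); print(p); to(R,p)
c=viewer.camera_params('wrist');pp,d=cap('wrist','w14.png');np.savez('w14.npz',p=pp,d=d,K=c['mtx'],P=c['pose'])
E
```

```text
[0.4488 0.0373 0.118 ]
t 21.23 rv [-0.1468 -0.0789  1.9097] sh [ 0.1993  0.0536 -3.0889] rows 4 per [-0.0367 -0.0197  0.4774] [ 0.0498  0.0134 -0.7722] | j [ 25.0835   3.0851 -22.3186  -1.468  -64.5002  41.2694] F [-0.6596  0.0671 -0.2144] gw 0.008
```

View pics/w14.png

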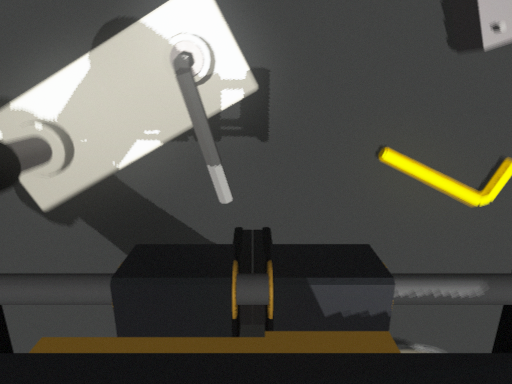

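```bash
cat > meas.py <<'E'
from plan import *
def cloudz(f):
    z=np.load(f);d=z['d'];K=z['K'];P=z['P']
    v,u=np.mgrid[:384,:512]
    W=np.stack([(u-K[0,2])/K[0,0]*d,(v-K[1,2])/K[1,1]*d,d],-1)@P[:3,:3].T+P[:3,3]
    return W[d>0]
def keyL(X,L0,droop=8.):
    L=np.radians(L0);dr=np.radians(droop)
    l=np.array([np.cos(L)*np.cos(dr),np.sin(L)*np.cos(dr),-np.sin(dr)]);kz=-l;ky=np.array([np.cos(L-np.pi/2),np.sin(L-np.pi/2),0]);kx=np.cross(ky,kz)
    KRn=np.stack([kx,ky,kz],1);KOn=np.array([.5578,.0545,.078])
    q=(X-KOn)@KRn
    k=X[(abs(q[:,1])<.016+.05*abs(q[:,2]))&(q[:,2]>-.155)&(q[:,2]<0.01)&(abs(q[:,0])<.022)&(X[:,2]>.048)]
    o,R,e=fit(k,KOn,KRn); l=-R[:,2]
    print('n',len(k),'o',o,'L',np.degrees(np.arctan2(l[1],l[0])),'pitch',np.degrees(np.arcsin(l[2])),'end',o+l*.14,'err',e)
E
python3 - <<'E'
from meas import *
keyL(cloudz('w14.npz'),171)
E
```

```text
n 2486 o [0.5494 0.0555 0.0769] L 170.33842234282017 pitch -7.940817149089981 end [0.4127 0.0788 0.0576] err 0.0004161131081197602
```

Call:
{"api": "move_arm", "payload": {
  "series": [
    [[-0.07,-0.04,0.95,0.1,0.03,-0.4,0],[-0.07,-0.04,0.95,0.1,0.02,-0.6,0],[0,0,0,0,0,-0.6,0],[0,0,0,0,0,-0.6,0],[0,0,0,0,0,-0.5,0],[0,0,0,0,0,-0.3,0],[0,0,0,0,0,0,0]]
  ]
}}

```text
time_s: 22.15
tcp_pos: [0.4505, 0.0373, 0.1293]
ee_rot: [[0.016, -0.163, -0.987], [0.009, -0.987, 0.163], [-1.0, -0.012, -0.014]]
wrist_force: [-0.0, 0.1, 0.2]
gripper_width: 0.004
```

```bash
cat > pp.py <<'E'
from plan import *
import sys
L,rad,off=map(float,sys.argv[1:4]); R,p=pushpose(L,rad,off,.118)
n=to(R,p); s=r.sense(); C=np.array([.5578,.0545]); v=s['tcp_pos'][:2]-C
Lr=np.radians(L); l=np.array([np.cos(Lr),np.sin(Lr)]);nn=np.array([-l[1],l[0]])
F=s['wrist_force']; print(s['tcp_pos'],'rad',v@l,'off',v@nn,'F tang(push dir reaction)',F[:2]@nn,'radial',F[:2]@l,'M',s['moment'],'bar angle if contact(22mm): ',np.degrees(np.arctan2(v[1],v[0]))%360-np.degrees(np.arcsin(.0222/np.hypot(*v))))
E
python3 pp.py 170.3 .105 .034
```

```text
t 22.15 rv [-0.0658  0.1129 -0.0405] sh [-0.0315  0.0222 -0.189 ] rows 1 per [-0.0658  0.1129 -0.0405] [-0.0315  0.0222 -0.189 ] | j [ 25.3917  16.7629 -35.8572  -0.1537 -36.3388  55.3551] F [-0.0329  0.0981  0.2276] gw 0.004
[0.4505 0.0373 0.1293] rad 0.10291325534516563 off 0.03499555915006772 F tang(push dir reaction) -0.09112571717415448 radial 0.04894892402586172 M [-0.0095 -0.0194 -0.012 ] bar angle if contact(22mm):  177.29608913456053
```

Call:
{"api": "move_arm", "payload": {
  "series": [
    [[-0.07,0.11,-0.04,-0.03,0,-0.1,0],[0,0,0,0,0,-0.09,0],[0,0,0,0.01,0.06,0,0],[0,0,0,0.01,0.06,0,0],[0,0,0,0,0.02,0,0],[0,0,0,0,0.02,0,0]]
  ]
}}

```text
time_s: 22.9
tcp_pos: [0.4518, 0.0485, 0.121]
ee_rot: [[0.006, -0.17, -0.985], [0.002, -0.985, 0.17], [-1.0, -0.003, -0.006]]
wrist_force: [0.4, -0.2, 0.1]
gripper_width: 0.008
```

```bash
python3 pp.py 170.3 .105 .034
```

```text
t 22.9 rv [-0.013   0.0457  0.0135] sh [-0.0544 -0.1641 -0.05  ] rows 1 per [-0.013   0.0457  0.0135] [-0.0544 -0.1641 -0.05  ] | j [ 26.758   17.977  -35.821    0.1234 -35.8289  53.3341] F [ 0.4392 -0.1705  0.1011] gw 0.008
[0.4518 0.0485 0.121 ] rad 0.1034436929406644 off 0.023744488873096256 F tang(push dir reaction) 0.09401390572338683 radial -0.46163307177760987 M [-0.0489  0.0352  0.029 ] bar angle if contact(22mm):  171.1540378907929
```

Call:
{"api": "move_arm", "payload": {
  "series": [
    [[0,0,-0.25,0,0.06,0,0],[0,0,-0.25,0,0.06,0,0],[0,0,-0.5,0.006,0.123,0,0],[0,0,-0.5,0.015,0.122,0,0]]
  ]
}}

```text
time_s: 23.4
tcp_pos: [0.4527, 0.0697, 0.1212]
ee_rot: [[0.005, -0.378, -0.926], [-0.002, -0.926, 0.378], [-1.0, 0.0, -0.005]]
wrist_force: [1.6, -4.7, -0.2]
gripper_width: 0.003
```

```bash
python3 pp.py 162 .105 .022
```

```text
t 23.4 rv [0.0137 0.0367 0.5237] sh [-0.0254 -0.0609 -0.0532] rows 1 per [0.0137 0.0367 0.5237] [-0.0254 -0.0609 -0.0532] | j [ 29.3072  18.2735 -35.3835   0.4184 -36.1502  38.1653] F [ 1.5762 -4.7048 -0.1661] gw 0.003
[0.4527 0.0697 0.1212] rad 0.10468166171523374 off 0.01805500648600885 F tang(push dir reaction) 3.987426827604995 radial -2.9528975973265332 M [-1.5055 -0.5198 -0.0147] bar angle if contact(22mm):  159.7229034951819
```

Call:
{"api": "move_arm", "payload": {
  "series": [
    [[0,0,-0.4,0.022,0.121,0,0],[0,0,-0.5,0.03,0.119,0,0],[0,0,-0.5,0.038,0.117,0,0],[0,0,-0.5,0.046,0.114,0,0],[0,0,-0.5,0.054,0.11,0,0]]
  ]
}}

```text
time_s: 24.02
tcp_pos: [0.4607, 0.0993, 0.1205]
ee_rot: [[-0.009, -0.67, -0.742], [-0.015, -0.742, 0.67], [-1.0, 0.017, -0.003]]
wrist_force: [0.7, -5.5, 0.6]
gripper_width: 0.002
```

```bash
python3 pp.py 142 .105 .022
```

```text
t 24.02 rv [ 0.108  -0.0624  0.5079] sh [ 0.0134  0.0417 -0.0412] rows 1 per [ 0.108  -0.0624  0.5079] [ 0.0134  0.0417 -0.0412] | j [ 32.2145  19.7012 -33.1982   0.7039 -38.0012  15.1644] F [ 0.7412 -5.4997  0.6193] gw 0.002
[0.4607 0.0993 0.1205] rad 0.10409618821001579 off 0.024466449697506845 F tang(push dir reaction) 3.8774811942093104 radial -3.9699744741838776 M [-1.4111  0.0335  0.0413] bar angle if contact(22mm):  143.24440263167529
```

```bash
cat > tq.py <<'E'
from meas import *
import sys
L=float(sys.argv[1]); s=r.sense();C=np.array([.5578,.0545]);v=s['tcp_pos'][:2]-C
c=viewer.camera_params('wrist');pp,d=cap('wrist','w%s.png'%sys.argv[2]);np.savez('wt.npz',p=pp,d=d,K=c['mtx'],P=c['pose'])
F=s['wrist_force'][:2]
l=np.array([np.cos(np.radians(L)),np.sin(np.radians(L))]);n=np.array([-l[1],l[0]])
rc=(v@l)*l+.007*n
print('t',s['time_s'],'rad',v@l,'off',v@n,'F',s['wrist_force'],'T contact',rc[0]*F[1]-rc[1]*F[0],'T tcp',v[0]*F[1]-v[1]*F[0],'yawL',np.degrees(np.arctan2(s['ee_rot'][1,1],s['ee_rot'][0,1]))%360-90, 'vang',np.degrees(np.arctan2(v[1],v[0]))%360,'vr',np.hypot(*v))
try: keyL(cloudz('wt.npz'),L)
except Exception as e: print(e)
E
python3 tq.py 143 15
```

```text
t 24.025 rad 0.10450733228054843 off 0.022645994353498816 F [ 0.7412 -5.4997  0.6193] T contact 0.4397162410270802 T tcp 0.5007621929462152 yawL 137.9354629944808 vang 155.22655699569017 vr 0.10693279927438382
n 8890 o [0.5597 0.0543 0.0777] L 147.6929820088242 pitch -7.661601631221746 end [0.4424 0.1285 0.0591] err 0.0005456814920310185
```

View pics/w15.png

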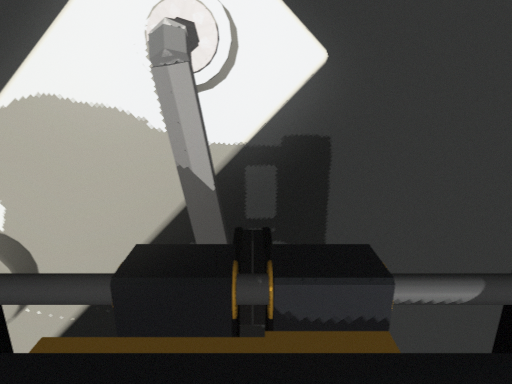

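Call:
{"api": "move_arm", "payload": {
  "series": [
    [[0,0,-0.3,0.055,0.11,0,0],[0,0,-0.3,0.063,0.106,0,0],[0,0,-0.3,0.07,0.101,0,0],[0,0,-0.3,0.077,0.096,0,0],[0,0,-0.3,0.084,0.09,0,0]]
  ]
}}

```text
time_s: 24.7
tcp_pos: [0.4752, 0.1229, 0.1185]
ee_rot: [[-0.033, -0.812, -0.582], [-0.026, -0.582, 0.813], [-0.999, 0.042, -0.002]]
wrist_force: [-3.8, -3.5, 3.0]
gripper_width: 0.005
```

```bash
python3 tq.py 128 16
```

```text
t 24.7 rad 0.10474095373666643 off 0.02298943269596131 F [-3.8354 -3.456   3.0242] T contact 0.5419555167974647 T tcp 0.5477438813241835 yawL 125.59764252821947 vang 140.37946059212817 vr 0.10723423616247114
n 8898 o [0.5591 0.0541 0.0778] L 133.50594342325056 pitch -8.676196192442502 end [0.4638 0.1545 0.0567] err 0.0004830447430455454
```

Call:
{"api": "move_arm", "payload": {
  "series": [
    [[0.06,-0.08,-0.3,0.082,0.092,0.01,0],[0.06,-0.08,-0.3,0.088,0.086,0.01,0],[0.06,-0.08,-0.3,0.094,0.08,0.01,0],[0,0,-0.3,0.099,0.073,0,0],[0,0,-0.3,0.104,0.066,0,0]]
  ]
}}

```text
time_s: 25.38
tcp_pos: [0.4954, 0.1411, 0.1179]
ee_rot: [[-0.022, -0.918, -0.397], [-0.008, -0.397, 0.918], [-1.0, 0.024, 0.001]]
wrist_force: [-4.5, -0.5, 2.1]
gripper_width: 0.003
```

```bash
python3 tq.py 119 17
```

```text
t 25.375 rad 0.10599531856363627 off 0.01258581089150638 F [-4.468  -0.4764  2.1101] T contact 0.42644458453289247 T tcp 0.41667246038485706 yawL 113.38845786139694 vang 125.77155593824284 vr 0.10673991846166782
n 9775 o [0.5616 0.0557 0.0768] L 124.04997301117541 pitch -7.0903692955471165 end [0.4838 0.1708 0.0595] err 0.0012801906076320597
```

View pics/w17.png

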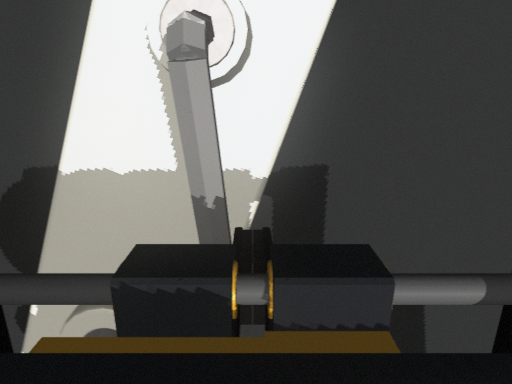

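```bash
python3 - <<'E'
from meas import *
for L0 in (116,119,122): keyL(cloudz('wt.npz'),L0)
E
```

```text
n 9362 o [0.5602 0.0546 0.0775] L 120.80417258356466 pitch -8.345897765427214 end [0.4893 0.1735 0.0572] err 0.0007855406697196972
n 9775 o [0.5616 0.0557 0.0768] L 124.04997301117541 pitch -7.0903692955471165 end [0.4838 0.1708 0.0595] err 0.0012801906076320597
n 9975 o [0.5624 0.0564 0.0764] L 126.38845925862319 pitch -6.176190765487628 end [0.4798 0.1684 0.0613] err 0.0015384144074012856
```

Call:
{"api": "move_arm", "payload": {
  "series": [
    [[0.02,-0.05,-0.25,0.102,0.068,0.01,0],[0.02,-0.05,-0.25,0.107,0.061,0.01,0],[0.02,-0.05,-0.25,0.111,0.054,0.01,0]]
  ]
}}

```text
time_s: 25.8
tcp_pos: [0.5127, 0.1507, 0.1187]
ee_rot: [[-0.008, -0.955, -0.295], [-0.002, -0.295, 0.955], [-1.0, 0.008, 0.0]]
wrist_force: [-5.4, -3.5, 0.5]
gripper_width: 0.007
```

```bash
python3 tq.py 110 18; python3 - <<'E'
from meas import *
for L0 in (106,108,110,112): keyL(cloudz('wt.npz'),L0)
E
```

```text
t 25.8 rad 0.10583904781204642 off 0.009432200077731804 F [-5.433  -3.4688  0.461 ] T contact 0.6757245869896317 T tcp 0.6791330541095382 yawL 107.17862221010867 vang 115.09265102465604 vr 0.10625850761264724
n 9761 o [0.5624 0.0547 0.0767] L 114.22966710296048 pitch -6.419220727588216 end [0.5053 0.1816 0.0611] err 0.0013564242487193526
n 9356 o [0.5609 0.054  0.0773] L 110.9356164365741 pitch -7.5977334489463475 end [0.5113 0.1836 0.0588] err 0.0009052841600591874
n 9627 o [0.5618 0.0544 0.0769] L 112.79680590929885 pitch -6.8581432193042975 end [0.508  0.1826 0.0602] err 0.001187717201155825
n 9761 o [0.5624 0.0547 0.0767] L 114.22966710296048 pitch -6.419220727588216 end [0.5053 0.1816 0.0611] err 0.0013564242487193526
n 9757 o [0.5624 0.0547 0.0767] L 114.19993703429402 pitch -6.439971441752916 end [0.5054 0.1816 0.061 ] err 0.0013515047717180843
```

Call:
{"api": "move_arm", "payload": {
  "series": [
    [[0,0,-0.15,0.057,0.022,0.01,0],[0,0,-0.15,0.057,0.021,0.01,0]]
  ]
}}

```text
time_s: 26.1
tcp_pos: [0.5194, 0.1532, 0.1194]
ee_rot: [[-0.01, -0.968, -0.251], [-0.002, -0.251, 0.968], [-1.0, 0.01, 0.0]]
wrist_force: [-5.0, -1.4, 0.8]
gripper_width: 0.005
```

```bash
python3 tq.py 105 19
```

```text
t 26.1 rad 0.1052904770245227 off 0.011552482504371415 F [-5.0149 -1.4437  0.8085] T contact 0.5500495820693986 T tcp 0.5504891638992406 yawL 104.56434334183729 vang 111.26145309774229 vr 0.10592235082391889
n 9628 o [0.5623 0.054  0.0769] L 109.71191099346326 pitch -6.4255182585216835 end [0.5154 0.185  0.0612] err 0.0012586063024771247
```

Call:
{"api": "move_arm", "payload": {
  "series": [
    [[0,0,-0.1,0.04,0.014,0.01,0],[0,0,-0.1,0.04,0.013,0,0]]
  ]
}}

```text
time_s: 26.4
tcp_pos: [0.5234, 0.1546, 0.1193]
ee_rot: [[-0.013, -0.975, -0.222], [-0.003, -0.222, 0.975], [-1.0, 0.013, 0.0]]
wrist_force: [-5.6, -0.4, 2.6]
gripper_width: 0.005
```

```bash
sed -i "s/^c=viewer.*wt.npz.*$/if len(sys.argv)>2:\n  &/; s/^try: key/if len(sys.argv)>2: key/; s/^except.*//" tq.py; python3 tq.py 102
```

```text
t 26.4 rad 0.10508363035667163 off 0.012812653716751518 F [-5.6302 -0.3771  2.6078] T contact 0.5813462010742276 T tcp 0.5766862372194251 yawL 102.84217844155387 vang 108.95165562451797 vr 0.1058618602906778
```

Call:
{"api": "move_arm", "payload": {
  "series": [
    [[0,0,-0.1,0.04,0.012,0.01,0],[0,0,-0.1,0.035,0.011,0,0]]
  ]
}}

```text
time_s: 26.65
tcp_pos: [0.5268, 0.1558, 0.1193]
ee_rot: [[-0.016, -0.981, -0.193], [-0.003, -0.193, 0.981], [-1.0, 0.016, 0.0]]
wrist_force: [-4.8, -2.0, 0.9]
gripper_width: 0.007
```

```bash
python3 tq.py 99
```

```text
t 26.65 rad 0.10487538086121369 off 0.014726149647059365 F [-4.8243 -1.9927  0.936 ] T contact 0.5409101153737713 T tcp 0.5502853542782847 yawL 101.14295544594981 vang 106.99296886141015 vr 0.10590422557297803
```

Call:
{"api": "move_arm", "payload": {
  "series": [
    [[0,0,-0.1,0.035,0.01,0.01,0],[0,0,-0.05,0.03,0.008,0,0]]
  ]
}}

```text
time_s: 26.9
tcp_pos: [0.5296, 0.1566, 0.1192]
ee_rot: [[-0.019, -0.985, -0.171], [-0.003, -0.171, 0.985], [-1.0, 0.019, 0.0]]
wrist_force: [-5.2, -1.4, 1.5]
gripper_width: 0.005
```

```bash
python3 tq.py 97
```

```text
t 26.9 rad 0.10478715209299035 off 0.015538044421724297 F [-5.1679 -1.4412  1.4533] T contact 0.5615057968965199 T tcp 0.5683421595521854 yawL 99.85157209887106 vang 105.43447114070706 vr 0.10593289417461871
```

Call:
{"api": "move_arm", "payload": {
  "series": [
    [[0,0,-0.1,0.03,0.008,0.01,0],[0,-0.1,-0.05,0.03,0.008,0,0]]
  ]
}}

```text
time_s: 27.15
tcp_pos: [0.5323, 0.1574, 0.1192]
ee_rot: [[-0.007, -0.989, -0.149], [-0.003, -0.149, 0.989], [-1.0, 0.008, -0.002]]
wrist_force: [-3.8, -1.5, 1.9]
gripper_width: 0.006
```

```bash
python3 tq.py 97 20
```

```text
t 27.15 rad 0.10522776064405884 off 0.01275433436354667 F [-3.8002 -1.5179  1.8704] T contact 0.42367590020700446 T tcp 0.42968054627302193 yawL 98.55526267950094 vang 103.91093428355119 vr 0.10599789929626192
n 9547 o [0.5621 0.0535 0.0769] L 101.86523155683606 pitch -6.594488430197033 end [0.5335 0.1896 0.0608] err 0.0012068536654383467
```

View pics/w20.png

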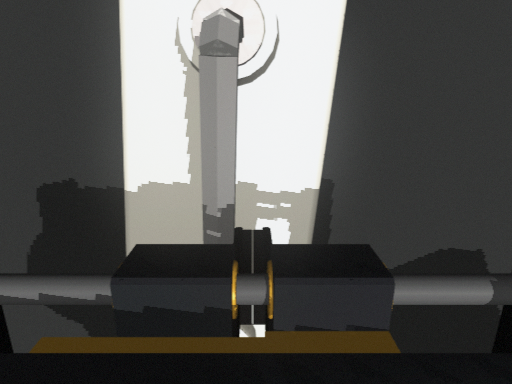

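Call:
{"api": "move_arm", "payload": {
  "series": [
    [[0,0,-0.05,0.03,0.007,0.01,0],[0,0,-0.05,0.03,0.007,0,0]]
  ]
}}

```text
time_s: 27.45
tcp_pos: [0.5344, 0.1579, 0.1191]
ee_rot: [[-0.01, -0.991, -0.134], [-0.004, -0.134, 0.991], [-1.0, 0.011, -0.002]]
wrist_force: [-5.4, -1.5, 1.6]
gripper_width: 0.005
```

```bash
python3 tq.py 96
```

```text
t 27.45 rad 0.10531614459593422 off 0.01241491321778122 F [-5.4298 -1.4589  1.5549] T contact 0.5909602760009279 T tcp 0.5957435848995501 yawL 97.69989040603681 vang 102.72313284099113 vr 0.10604536945457244
```

Call:
{"api": "move_arm", "payload": {
  "series": [
    [[0,0,-0.05,0.03,0.007,0.01,0],[0,0,-0.05,0.03,0.006,0,0]]
  ]
}}

```text
time_s: 27.7
tcp_pos: [0.5369, 0.1584, 0.119]
ee_rot: [[-0.013, -0.993, -0.119], [-0.004, -0.119, 0.993], [-1.0, 0.014, -0.003]]
wrist_force: [-6.0, -2.0, 1.7]
gripper_width: 0.002
```

```bash
python3 tq.py 95
```

```text
t 27.7 rad 0.10537267879213572 off 0.01180795609422885 F [-5.9636 -2.027   1.7334] T contact 0.6551239229017558 T tcp 0.6623337316344118 yawL 96.83446476802646 vang 101.39383337154383 vr 0.10603220861112837
```

Call:
{"api": "move_arm", "payload": {
  "series": [
    [[0,0,-0.05,0.025,0.005,0,0]]
  ]
}}

```text
time_s: 27.82
tcp_pos: [0.5379, 0.1587, 0.1188]
ee_rot: [[-0.015, -0.994, -0.112], [-0.004, -0.112, 0.994], [-1.0, 0.015, -0.003]]
wrist_force: [-4.3, -1.9, 1.2]
gripper_width: 0.003
```

```bash
python3 tq.py 94
```

```text
t 27.825 rad 0.10538133184344445 off 0.012620470720059519 F [-4.2968 -1.8996  1.1967] T contact 0.4768288936588398 T tcp 0.48579468790894553 yawL 96.40529895852461 vang 100.8292185405504 vr 0.10613435533461368
```

Call:
{"api": "move_arm", "payload": {
  "series": [
    [[0,0,-0.05,0.025,0.005,0,0],[0,0,-0.05,0.025,0.005,0,0]]
  ]
}}

```text
time_s: 28.08
tcp_pos: [0.5399, 0.1592, 0.1184]
ee_rot: [[-0.017, -0.995, -0.097], [-0.004, -0.097, 0.995], [-1.0, 0.017, -0.003]]
wrist_force: [-5.3, -3.1, 2.5]
gripper_width: 0.004
```

```bash
python3 tq.py 93
```

```text
t 28.075 rad 0.10551429428757012 off 0.012361067403188151 F [-5.2966 -3.1192  2.46  ] T contact 0.595191950871199 T tcp 0.6104050069066792 yawL 95.54223024797344 vang 99.68178094643032 vr 0.10623588040935188
```

Call:
{"api": "move_arm", "payload": {
  "series": [
    [[0,0,-0.05,0.025,0.003,0,0],[0,0,-0.05,0.025,0.003,0,0]]
  ]
}}

```text
time_s: 28.32
tcp_pos: [0.5416, 0.1596, 0.1181]
ee_rot: [[-0.02, -0.996, -0.082], [-0.004, -0.082, 0.997], [-1.0, 0.02, -0.003]]
wrist_force: [-6.9, -0.9, 4.1]
gripper_width: 0.009
```

```bash
python3 tq.py 92 21
```

```text
t 28.325 rad 0.1055749008683167 off 0.012500117167952155 F [-6.949  -0.9464  4.1081] T contact 0.7415999334815006 T tcp 0.7454680866672819 yawL 94.6837767304996 vang 98.75241066134005 vr 0.10631233523240578
n 9519 o [0.5622 0.0535 0.0768] L 97.30230252578362 pitch -7.072476686578017 end [0.5445 0.1913 0.0596] err 0.0012148224632017104
```

View pics/w21.png

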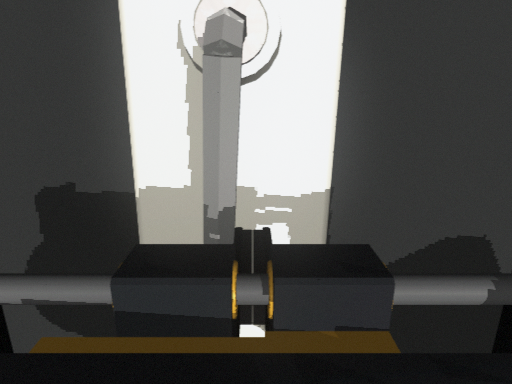

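Call:
{"api": "move_arm", "payload": {
  "series": [
    [[0,0,0,0.02,0.003,0.005,0]]
  ]
}}

```text
time_s: 28.5
tcp_pos: [0.5419, 0.1597, 0.1181]
ee_rot: [[-0.022, -0.996, -0.081], [-0.005, -0.081, 0.997], [-1.0, 0.023, -0.003]]
wrist_force: [-7.1, -1.0, 3.3]
gripper_width: 0.003
```

```bash
python3 tq.py 92
```

```text
t 28.5 rad 0.10564461203048078 off 0.012189898753835608 F [-7.0694 -1.0202  3.342 ] T contact 0.7555590600978603 T tcp 0.75957029798887 yawL 94.64791842592356 vang 98.58201735246809 vr 0.10634555788889147
```

Call:
{"api": "move_arm", "payload": {
  "series": [
    [[0,0,0,0.03,0.004,0.005,0]]
  ]
}}

```text
time_s: 28.62
tcp_pos: [0.5426, 0.1597, 0.1181]
ee_rot: [[-0.025, -0.996, -0.081], [-0.006, -0.081, 0.997], [-1.0, 0.026, -0.004]]
wrist_force: [-6.9, -1.5, 2.9]
gripper_width: 0.004
```

```bash
python3 tq.py 92
```

```text
t 28.625 rad 0.10565439442846153 off 0.011508033972713551 F [-6.8607 -1.5335  2.9075] T contact 0.7391268622070388 T tcp 0.7449565651974801 yawL 94.62011886807912 vang 98.216236003002 vr 0.1062792825905503
```

Call:
{"api": "move_arm", "payload": {
  "series": [
    [[0.01,-0.1,0,0.03,0.004,0.005,0]]
  ]
}}

```text
time_s: 28.75
tcp_pos: [0.5432, 0.1597, 0.118]
ee_rot: [[-0.014, -0.997, -0.08], [-0.005, -0.08, 0.997], [-1.0, 0.015, -0.004]]
wrist_force: [-7.8, -0.4, 2.0]
gripper_width: 0.003
```

```bash
python3 tq.py 92
```

```text
t 28.75 rad 0.10566729767883468 off 0.010941967608519673 F [-7.7782 -0.3515  2.0384] T contact 0.8232514811401699 T tcp 0.8235662482498671 yawL 94.56995780522342 vang 97.91197151052862 vr 0.10623231360510489
```

Call:
{"api": "move_arm", "payload": {
  "series": [
    [[0.01,-0.08,0,0.03,0.003,0.005,0]]
  ]
}}

```text
time_s: 28.88
tcp_pos: [0.5434, 0.1597, 0.1178]
ee_rot: [[-0.007, -0.997, -0.079], [-0.004, -0.079, 0.997], [-1.0, 0.007, -0.004]]
wrist_force: [-7.9, 0.3, 3.2]
gripper_width: 0.005
```

```bash
python3 tq.py 92
```

```text
t 28.875 rad 0.10567363348604034 off 0.01075399287995954 F [-7.9168  0.282   3.1877] T contact 0.8311453968629287 T tcp 0.8290501250840087 yawL 94.5257912199711 vang 97.81076335269164 vr 0.10621941996171982
```

Call:
{"api": "move_arm", "payload": {
  "series": [
    [[0,-0.04,0,0.045,0.004,0.005,0]]
  ]
}}

```text
time_s: 29.0
tcp_pos: [0.5442, 0.1599, 0.1177]
ee_rot: [[-0.005, -0.997, -0.078], [-0.005, -0.078, 0.997], [-1.0, 0.005, -0.005]]
wrist_force: [-9.3, -0.1, 4.2]
gripper_width: 0.006
```

```bash
python3 tq.py 92
```

```text
t 29.0 rad 0.10577321328776486 off 0.009911919666274237 F [-9.2913 -0.1267  4.1548] T contact 0.9812549729212559 T tcp 0.9806794678062799 yawL 94.48479820847174 vang 97.35350583640216 vr 0.10623661704275823
```

Call:
{"api": "move_arm", "payload": {
  "series": [
    [[0,-0.02,0,0.05,0.004,0.005,0]]
  ]
}}

```text
time_s: 29.12
tcp_pos: [0.5451, 0.16, 0.1175]
ee_rot: [[-0.007, -0.997, -0.077], [-0.006, -0.077, 0.997], [-1.0, 0.007, -0.005]]
wrist_force: [-10.5, 1.1, 3.3]
gripper_width: 0.005
```

```bash
python3 tq.py 91 22
```

```text
t 29.125 rad 0.10568884769783052 off 0.010890809497300915 F [-10.4975   1.1109   3.2593] T contact 1.0981957396231545 T tcp 1.0931612921925935 yawL 94.43616087018458 vang 96.88333363317892 vr 0.106248492973791
n 9661 o [0.5629 0.0535 0.0766] L 96.152734782682 pitch -6.889921153514732 end [0.548  0.1917 0.0598] err 0.0013565032433514876
```

View pics/w22.png

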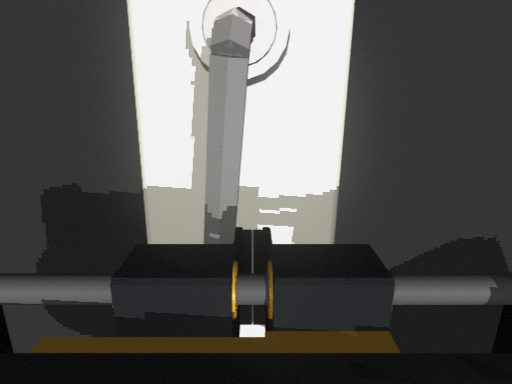

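Call:
{"api": "move_arm", "payload": {
  "series": [
    [[0,0,0,-0.03,0,0,0],[0,0,0,-0.15,-0.02,0,0],[0,0,0,-0.25,-0.03,0,0],[0,0,0,-0.2,0,0.2,0],[0,0,0,-0.2,0,0.6,0],[0,0,0,-0.2,0,0.8,0],[0,0,0,-0.3,0,0.8,0],[0,0,0,-0.4,-0.3,0.5,0],[0,0,0,-0.2,-0.6,0.2,0],[0,0,0,0,0,0,0]]
  ]
}}

```text
time_s: 30.42
tcp_pos: [0.4271, 0.1061, 0.3179]
ee_rot: [[0.021, -0.996, -0.084], [0.011, -0.084, 0.996], [-1.0, -0.022, 0.009]]
wrist_force: [-0.2, 0.1, -0.0]
gripper_width: 0.006
```

```bash
python3 - <<'E'
from meas import *
s=r.sense();print(s['time_s'],s['tcp_pos'],s['wrist_force'],s['joints'])
for n in ['side','top','wrist']:
    c=viewer.camera_params(n);pp,d=cap(n,n+'30.png');np.savez(n+'30.npz',p=pp,d=d,K=c['mtx'],P=c['pose'])
    for L0 in (95,97):
        try: keyL(cloudz(n+'30.npz'),L0)
        except Exception as e: print(n,e)
E
```

```text
30.425 [0.4271 0.1061 0.3179] [-0.172   0.0667 -0.0419] [ 35.358    1.8615 -22.0781   0.2258 -64.6983 -30.6339]
n 457 o [0.5595 0.0622 0.0785] L 98.1999218032232 pitch -8.681346058416045 end [0.5398 0.1992 0.0574] err 0.0007068800376490653
n 457 o [0.5594 0.063  0.0783] L 98.18346445091599 pitch -8.647419181393827 end [0.5397 0.2    0.0573] err 0.0007079251936260708
n 218 o [0.5586 0.0532 0.0768] L 97.34865992501592 pitch -7.944041459940019 end [0.5409 0.1907 0.0575] err 0.0011223228436855735
n 218 o [0.5584 0.0568 0.0766] L 97.53598382757662 pitch -8.196162569066011 end [0.5402 0.1942 0.0566] err 0.001051601144998002
n 2271 o [0.5573 0.0629 0.0769] L 97.86235650384668 pitch -8.563502684910143 end [0.5384 0.2001 0.0561] err 0.0003908677160522015
n 2271 o [0.5573 0.0629 0.0769] L 97.86235621219649 pitch -8.563501807049374 end [0.5384 0.2001 0.0561] err 0.00039086896458534817
```

View pics/side30.png

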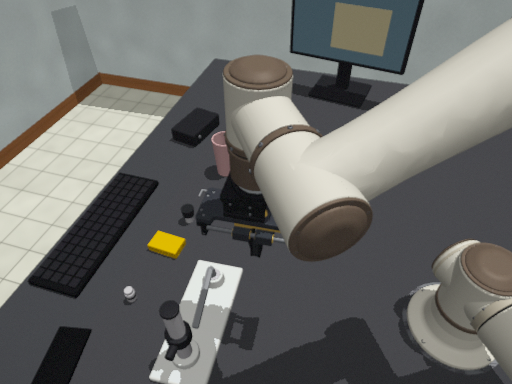

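View pics/wrist30.png

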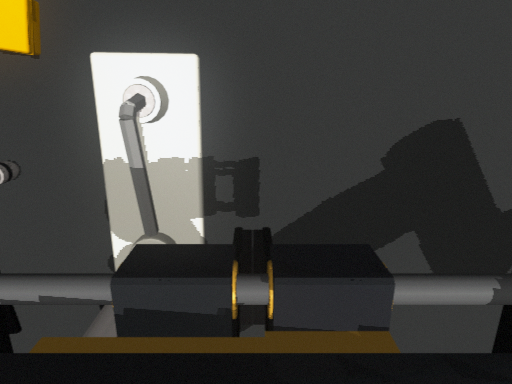

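View pics/top30.png

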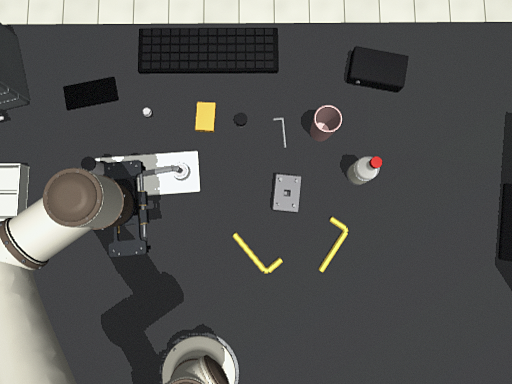

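```bash
python3 -c "
from h import *
print(r.finish_job()); print(r.sense()['time_s'])"
```

```text
the job is handed in; nothing more can be done
None
the job is handed in; nothing more can be done
```

The large hex key is seated in the screw, the screw was turned clockwise until it came up tight, and I handed the job in at about 30.6 s.

**What I did**
- I took the bare steel key from the rack; the yellow look-alikes were left alone.
- I lifted it straight up, flipped it and lowered it into the socket. It went in without any contact force and bottomed at about 6 N of push.
- I let go and pushed the long arm about 73° clockwise with the closed fingers. The torque ran at about 0.5 N m, with noisy readings of 0.42–0.68, then climbed to about 1.1 N m (10.5 N at about 106 mm out) when the arm stopped moving freely. I took that as the stop and backed off.

**Last checks**
- The key is in the screw, drooping about 8.5°. Its long arm lies at 97.9°, against about 98° expected at the stop.
- The wrist reads no load and the gripper is well clear of everything.
- The last top picture shows the other objects where they were at the start.

**Limits of the checks**
- The twist of the screw head can't be seen, so "tight" rests on the force readings and the arm's angle.
- Some key fits during the push disagreed by up to 5°, because the foot and the fingers spoiled the depth points. The final views from all three cameras agree within 1°.

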